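# Line up the tea lights along the tray's rim and lay the supper tray

## Task

Get the supper tray ready without touching the tea lights: stand the salt shaker aside on the worktop, then tip the tray up by its far long rim so that all six tea lights slide into a single row against the near long rim (the one on your side), and lower it flat again. Then stand the salt shaker and the pepper mill upright on the cleared part of the tray, behind the row. Leave the tin, the honey jar, the oil bottle and the fork and spoon where they are.

Things in the scene. Friction and masses are not known exactly. Their poses are not given: they have to be found in the camera images.
- tray: flower-print melamine tray, loose, 0.32 kg, 365 x 255 x 22 mm. Origin: centre of its underside; z up, x along its long side (+x roughly to the robot's left), +y to its near long rim. Floor 2 mm thick, to 113 mm from the centre in y and 168 in x; then an upright rim 12 mm thick, from 6 to 22 mm above the worktop, inner faces at 115 mm in y and 170 in x. Nothing fastens it.
- tray_near_rim (a point): middle of the top of the near long rim (at x 0, y +121.5, z 22 mm in the tray's frame): the fence for the row
- tray_far_rim (a point): middle of the top of the far long rim (at x 0, y -121.5, z 22 mm in the tray's frame): the one to lift; inside it at least 33 mm of floor are free of tea lights. Lifted here, the tray pivots on the underside of its near side (floor edge at y +113, rim edge at y +128 mm), which stays on the worktop.
- tea_light_1: tea light in a plain aluminium cup, loose on the tray, 38 mm across, 15 mm high, 15 g; origin: centre of its underside, z up. Slippery: starts to slide on the tray when that is tilted by 0.24 to 0.35 rad. Against the near rim its origin is at y +96 mm in the tray's frame. All six look alike.
- tea_light_2: tea light in a plain aluminium cup, loose on the tray, 38 mm across, 15 mm high, 15 g; origin: centre of its underside, z up. Slippery: starts to slide on the tray when that is tilted by 0.24 to 0.35 rad. Against the near rim its origin is at y +96 mm in the tray's frame. All six look alike.
- tea_light_3: tea light in a plain aluminium cup, loose on the tray, 38 mm across, 15 mm high, 15 g; origin: centre of its underside, z up. Slippery: starts to slide on the tray when that is tilted by 0.24 to 0.35 rad. Against the near rim its origin is at y +96 mm in the tray's frame. All six look alike.
- tea_light_4: tea light in a plain aluminium cup, loose on the tray, 38 mm across, 15 mm high, 15 g; origin: centre of its underside, z up. Slippery: starts to slide on the tray when that is tilted by 0.24 to 0.35 rad. Against the near rim its origin is at y +96 mm in the tray's frame. All six look alike.
- tea_light_5: tea light in a plain aluminium cup, loose on the tray, 38 mm across, 15 mm high, 15 g; origin: centre of its underside, z up. Slippery: starts to slide on the tray when that is tilted by 0.24 to 0.35 rad. Against the near rim its origin is at y +96 mm in the tray's frame. All six look alike.
- tea_light_6: tea light in a plain aluminium cup, loose on the tray, 38 mm across, 15 mm high, 15 g; origin: centre of its underside, z up. Slippery: starts to slide on the tray when that is tilted by 0.24 to 0.35 rad. Against the near rim its origin is at y +96 mm in the tray's frame. All six look alike.
- salt_shaker: glass salt shaker with a grey plastic cap, loose, 0.1 kg, 90 mm high, 44 mm across up to z 66 mm, narrowing to a cap 34 mm across from 74 to 90 mm; starts standing on the tray among the tea lights; origin: centre of its underside, z up. To put it aside the worktop is free round the tray, on the right (y below 0) only beyond x 0.40, where the sink ends
- pepper_mill: dark wooden pepper mill, loose, 0.18 kg, 170 mm high; foot and body up to 58 mm across below z 122 mm, round head 49 mm across from z 123 to 159 mm, small knob 12 mm across on top; stands on the worktop left or right of the tray; origin: centre of its underside, z up
- bean_tin: food tin, loose, 75 mm across, 110 mm high; bystander, not to be moved; origin: centre of its underside
- honey_jar: squat honey jar with a screw lid, loose, 64 x 68 x 84 mm high; bystander, not to be moved; origin: centre of its underside
- oil_bottle: tall dark square oil bottle, loose, 61 x 62 x 267 mm high; bystander, not to be moved; origin: centre of its underside
- table_fork: small fork lying flat on the worktop left of the robot, 145 x 20 x 12 mm, loose; bystander, not to be moved; origin: middle of its underside, x along it
- teaspoon: teaspoon lying flat beside the fork, 130 x 27 x 11 mm, loose; bystander, not to be moved; origin: middle of its underside, x along it
- spice_1: spice jar, fixed, 45 mm across, 106 mm high, at the left behind; origin: centre of its underside. Canisters 140 mm high and a saucepan on a cork mat, all fixed, stand at the back beyond x 0.75
- spice_3: spice jar, fixed, 45 mm across, 106 mm high, at the left behind; origin: centre of its underside

How it is judged (in metres and radians):
On the way, in this order (a step that is already met when the one before it is completed fails the run):
1. the salt shaker stands upright on the worktop, off the tray, let go ((x of salt_shaker in the frame of tray above 0.206 m or x of salt_shaker in the frame of tray below -0.206 m or y of salt_shaker in the frame of tray above 0.151 m or y of salt_shaker in the frame of tray below -0.151 m) and angle between salt_shaker's own z axis and vertical below 0.1 rad and height (world z) of salt_shaker below 0.012 m and linear speed of salt_shaker below 0.01 m/s and contact force between the fingers and salt_shaker below 0.05 N), for 0.2 s.
2. the tray is tipped up by at least 0.2 rad, with all six tea lights in one row against its near rim (angle between tray's own z axis and vertical above 0.2 rad and y of tea_light_1 in the frame of tray between 0.086 and 0.108 m and x of tea_light_1 in the frame of tray between -0.17 and 0.17 m and z of tea_light_1 in the frame of tray between -0.002 and 0.009 m and y of tea_light_2 in the frame of tray between 0.086 and 0.108 m and x of tea_light_2 in the frame of tray between -0.17 and 0.17 m and z of tea_light_2 in the frame of tray between -0.002 and 0.009 m and y of tea_light_3 in the frame of tray between 0.086 and 0.108 m and x of tea_light_3 in the frame of tray between -0.17 and 0.17 m and z of tea_light_3 in the frame of tray between -0.002 and 0.009 m and y of tea_light_4 in the frame of tray between 0.086 and 0.108 m and x of tea_light_4 in the frame of tray between -0.17 and 0.17 m and z of tea_light_4 in the frame of tray between -0.002 and 0.009 m and y of tea_light_5 in the frame of tray between 0.086 and 0.108 m and x of tea_light_5 in the frame of tray between -0.17 and 0.17 m and z of tea_light_5 in the frame of tray between -0.002 and 0.009 m and y of tea_light_6 in the frame of tray between 0.086 and 0.108 m and x of tea_light_6 in the frame of tray between -0.17 and 0.17 m and z of tea_light_6 in the frame of tray between -0.002 and 0.009 m), for 0.2 s.
3. the tray is flat on the worktop again and let go, the row of tea lights still against the near rim (angle between tray's own z axis and vertical below 0.03 rad and height (world z) of tray below 0.004 m and linear speed of tray below 0.01 m/s and contact force between the fingers and tray below 0.05 N and y of tea_light_1 in the frame of tray between 0.086 and 0.108 m and x of tea_light_1 in the frame of tray between -0.17 and 0.17 m and z of tea_light_1 in the frame of tray between -0.002 and 0.009 m and y of tea_light_2 in the frame of tray between 0.086 and 0.108 m and x of tea_light_2 in the frame of tray between -0.17 and 0.17 m and z of tea_light_2 in the frame of tray between -0.002 and 0.009 m and y of tea_light_3 in the frame of tray between 0.086 and 0.108 m and x of tea_light_3 in the frame of tray between -0.17 and 0.17 m and z of tea_light_3 in the frame of tray between -0.002 and 0.009 m and y of tea_light_4 in the frame of tray between 0.086 and 0.108 m and x of tea_light_4 in the frame of tray between -0.17 and 0.17 m and z of tea_light_4 in the frame of tray between -0.002 and 0.009 m and y of tea_light_5 in the frame of tray between 0.086 and 0.108 m and x of tea_light_5 in the frame of tray between -0.17 and 0.17 m and z of tea_light_5 in the frame of tray between -0.002 and 0.009 m and y of tea_light_6 in the frame of tray between 0.086 and 0.108 m and x of tea_light_6 in the frame of tray between -0.17 and 0.17 m and z of tea_light_6 in the frame of tray between -0.002 and 0.009 m), for 0.2 s.
At the end, for the whole second after the job is handed in: Tray flat on the worktop; all six tea lights flat on it in one row, each within 10 mm of the near long rim; salt shaker and pepper mill upright on the tray floor behind the row (origins within 145 mm of its middle in x, between y -90 and +47 mm), all at rest and let go (all of step 3 and x of salt_shaker in the frame of tray between -0.145 and 0.145 m and y of salt_shaker in the frame of tray between -0.09 and 0.047 m and z of salt_shaker in the frame of tray between -0.001 and 0.006 m and angle between each of salt_shaker, pepper_mill's own z axis and vertical below 0.1 rad and linear speed of each of salt_shaker, pepper_mill below 0.01 m/s and contact force between the fingers and salt_shaker below 0.05 N and x of pepper_mill in the frame of tray between -0.145 and 0.145 m and y of pepper_mill in the frame of tray between -0.09 and 0.047 m and z of pepper_mill in the frame of tray between -0.001 and 0.006 m and contact force between the fingers and pepper_mill below 0.05 N); the robot touches nothing.
It fails at once if a tea light is touched by the fingers (contact force between the fingers and tea_light_1 above 0.2 N or contact force between the fingers and tea_light_2 above 0.2 N or contact force between the fingers and tea_light_3 above 0.2 N or contact force between the fingers and tea_light_4 above 0.2 N or contact force between the fingers and tea_light_5 above 0.2 N or contact force between the fingers and tea_light_6 above 0.2 N).
It fails at once if the salt shaker or the pepper mill tips over (angle between any of salt_shaker, pepper_mill's own z axis and vertical above 0.6 rad).
It fails at once if the tin, the honey jar, the oil bottle or the cutlery is moved by more than 25 mm, or a bystander is knocked over (distance of any of bean_tin, honey_jar, oil_bottle, table_fork, teaspoon from where it was at the start of the episode above 0.025 m or angle between any of bean_tin, honey_jar, oil_bottle's own z axis and vertical above 0.3 rad).
It also fails if it takes over 72 s, if anything falls off the work surface, if the arm or the gripper's body presses on something with over 40 N, if the wrist force passes 120 N, or if a joint passes its speed limit or range.

## Robot

A 6-joint arm with a two-finger parallel gripper is mounted at the origin on a cart in front of the work surface, level with it; the furniture and walls round the work are solid. World frame = base frame: x ahead of the robot, y to its left, z up, the work surface at z = 0. Lengths are in m, angles in degrees, forces in N, time in s.
With the tool pointing down it reaches from about 0.375 to 0.9 m from the base axis. Payload 3.1 kg.
Tool frame: the origin (TCP) lies midway between the tips of the shut fingers; the grasp point (between the pads) lies 19 mm behind it (bot.hold_point_z is the distance from the TCP to the grasp point, in m); z points along the fingers, y is the line along which they close (so a half turn about z gives the same grasp; the last joint's range is limited). The gripper opens to 87 mm and grips with 3 to 60 N. Pads are 19 mm wide; open, the fingers measure 117 mm over their backs; the gripper's body (75 mm by 190 mm) begins 51 mm behind the grasp point.
Start: joints at [58.642, 30.224, 82.088, -0, 67.689, -10.227], TCP at [0.225, 0.583, 0.198] pointing down, gripper open.
Joint ranges: [-176.69, 176.69], [-43.24, 126.21], [12.49, 139.97], [-82, 262], [0, 151.66], [-163.58, 163.58]. Speed limits (degrees/s): [159.86, 159.86, 180, 180, 180, 180].

## Interface

Orientations are given as a 3x3 rotation matrix whose columns are the frame's x, y, z axes.
In Python, from rig import read_state, optics, order, bot gives the robot as it stands.
- The arm moves only by the tool drive_tool, never from a script. Its argument "steps" is a list of rows, each a list of 7 numbers: the finger opening in mm, from 0 to 87, then the shift along the tool's x, y, z normalised to -1 to 1, where 1 is 0.12 m, then the turn, a rotation vector about the tool's x, y, z normalised to -1 to 1, where 1 is 1.5 rad. In form: [[jaw, tx, ty, tz, ax, ay, az], ...]. A call has 1 to 8 rows; each row is the pose to reach, as a shift and turn from the pose commanded when the call began, along the tool's axes at that moment; what a row does not reach only later rows make up. A row lasts 1/10 s, in which the tool goes at most 50 mm and 8.59 degrees, less where a joint would pass 70% of its speed; a pose out of reach is approached as far as the arm can. A call with a number of a shift or a turn outside -1 to 1 is refused whole. A call with a gripper value outside its range is refused whole. The fingers move at their own pace and stop on an object; the grip force is fixed at half the most. Time passes only in rows, so rows that repeat a pose let the fingers close. It gives the time, the measured TCP pose, the force, the opening and the grip force at its end, in the units of the state.
- read_state(): the state, without advancing time (a new reading comes with each control period).
- optics.capture(name): name is "scene" or "top" or "wrist"; returns a dict with "color" (384x512x3 uint8, blue, green, red), "range_z" (384x512 float32, m along the optical axis (not along the pixel's ray), 0 where there is no reading), "fx", "fy", "cx", "cy" (pixels), "D" ([k1, k2, p1, p2, k3] as OpenCV has them; the pictures are not rectified), "rvec" (rotation vector, rad) and "tvec" (3), from world to camera coordinates, as OpenCV has them. Camera axes: x right, y down, z forward; pixel columns grow to the right and rows downward; lengths in m; the calibration is good to about 2 mm. A picture is of the moment at which its call begins.
- order.hand_in(): hands the job in; it is judged then, once.
The state is a dict: "time_s": time; "joint_positions": joint angles; "qvel": joint speeds; "tau": joint torques, N m; "position": TCP position; "tcp_rot": TCP orientation; "force": force on the tool from outside, world axes, zero at the start; "moment": the same for the moment, N m; "opening": opening from 0.0 (shut) to 1.0 (fully open); "grasp_force": force on a finger pad.
Only numpy, scipy, OpenCV 4.12 (cv2) and the standard library are available. Lean on these libraries where they do the work, as an engineer would, in place of code of your own. Each camera call takes 0.05 s, during which the arm holds its last target. There are 200 camera calls.

## Working session

There is one attempt and no reset: what is moved stays moved. The work goes in short steps, Python scripts to look and compute and a tool call to move; the robot and the scene stay as the last step left them, time stands still between calls to the robot, and variables do not carry over. Pictures are saved under pics/ and viewed, at most 10 in all, crops included, and the job is handed in when it is done.

Besides the shell and the picture viewer there is one more tool, called after ">>>" by a JSON object that holds its "fn" and its "kwargs". drive_tool: Moves the arm, as the interface text tells. Scaled input: -1 to 1 covers 0.12 m each way for a shift and 1.5 rad each way for a turn. Its arguments: {"type":"object","properties":{"steps":{"type":"array"}},"required":["steps"]}

```bash
ls; mkdir -p pics; cat > h.py <<'E'
import numpy as np, cv2
from rig import read_state, optics, order, bot
def cam(n):
    c=optics.capture(n); c['K']=np.array([[c['fx'],0,c['cx']],[0,c['fy'],c['cy']],[0,0,1.]]); c['R']=cv2.Rodrigues(np.array(c['rvec'],float))[0]; c['t']=np.array(c['tvec'],float).ravel(); c['D']=np.array(c['D'],float); return c
def ray(c,px,z):
    p=cv2.undistortPoints(np.array(px,float).reshape(-1,1,2),c['K'],c['D']).reshape(-1,2)
    d=np.c_[p,np.ones(len(p))]@c['R']; o=-c['R'].T@c['t']
    return o+d*((z-o[2])/d[:,2])[:,None]
def cloud(c):
    h,w=c['range_z'].shape; u,v=np.meshgrid(np.arange(w),np.arange(h))
    p=cv2.undistortPoints(np.stack([u,v],-1).reshape(-1,1,2).astype(float),c['K'],c['D']).reshape(-1,2)
    z=c['range_z'].reshape(-1,1); X=np.c_[p,np.ones(len(p))]*z
    W=(X-c['t'])@c['R']; W[z[:,0]==0]=np.nan
    return W.reshape(h,w,3)
E
python3 - <<'E'
from h import *
for n in('top','scene'):
    c=cam(n); cv2.imwrite(f'pics/{n}0.png',c['color']); print(n,-c['R'].T@c['t'],c['R'][2])
s=read_state(); print(s['position'],s['tcp_rot'],s['time_s'],s['opening'])
E
```

```text
pics
top [ 0.47247228 -0.01206962  1.31175203] [ 0.05855181  0.01921544 -0.99809942]
scene [-0.41643566  0.51078399  0.54236492] [ 0.80240739 -0.42766691 -0.41622518]
[0.22491283 0.58236497 0.19665064] [[-9.32760095e-01  3.60496261e-01 -1.02560990e-03]
 [ 3.60497559e-01  9.32758591e-01 -1.70925374e-03]
 [ 3.40466865e-04 -1.96405354e-03 -9.99998013e-01]] 0.1 1.0005622728355295
```

View pics/top0.png

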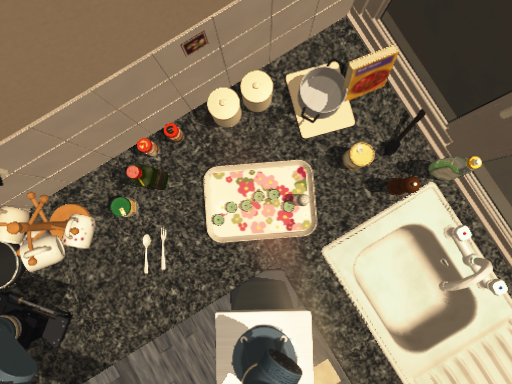

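View pics/scene0.png

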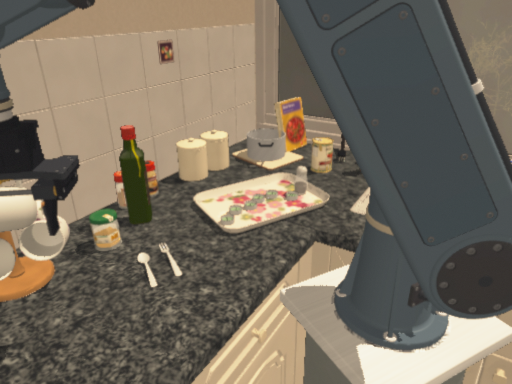

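The top view shows the tray at about (205–316, 160–242) px, with tea lights along a line from (218,219) to (288,197), the salt near (302,199) and the pepper mill near (405,185). The tin is at (358,155), the honey jar at (122,206), the bottle at (135–165,180), and the cutlery at (147–163,250).

```bash
python3 - <<'E'
from h import *
c=cam('top'); W=cloud(c); np.save('W.npy',W)
im=c['color'].copy()
cr=im[145:250,195:425]; cr=cv2.resize(cr,None,fx=3.4,fy=3.4,interpolation=cv2.INTER_CUBIC); cv2.imwrite('pics/crop0.png',cr)
Z=W[...,2]
# tray region by height & colour
hsv=cv2.cvtColor(im,cv2.COLOR_BGR2HSV)
m=((hsv[...,2]>110)&(Z<0.03)&(Z>-0.01)).astype(np.uint8); m[:, :190]=0; m[:,330:]=0; m[:140]=0;m[255:]=0
m=cv2.morphologyEx(m,cv2.MORPH_CLOSE,np.ones((9,9)))
cn=max(cv2.findContours(m,0,2)[0],key=cv2.contourArea)
P=ray(c,cn.reshape(-1,2),0.018)[:,:2]
print('tray',cv2.minAreaRect((P*1000).astype(np.float32)))
# blobs by height
for lo,hi,name in((0.06,0.12,'mid'),(0.12,0.2,'tall')):
    b=((Z>lo)&(Z<hi)).astype(np.uint8); b[:, :100]=0;b[260:]=0;b[:130]=0
    n,l,st,ce=cv2.connectedComponentsWithStats(b)
    for i in range(1,n):
        if st[i,4]>8:
            q=W[l==i]; print(name,ce[i].round(1),st[i,4],np.nanmedian(q,0).round(3),np.nanmin(q,0).round(3),np.nanmax(q,0).round(3))
t=((Z>0.011)&(Z<0.035)).astype(np.uint8); t[:,:210]=0;t[:,312:]=0;t[:168]=0;t[:235][0:0]=0; t[233:]=0
n,l,st,ce=cv2.connectedComponentsWithStats(t)
for i in range(1,n):
    if st[i,4]>8: print('tl',ce[i].round(1),st[i],np.nanmedian(W[l==i],0).round(3))
E
```

```text
tray ((527.04296875, 3.1436004638671875), (464.2618713378906, 370.875), 83.8359603881836)
mid [120.9 142.6] 313 [0.709 0.435 0.088] [0.664 0.358 0.06 ] [0.753 0.509 0.12 ]
mid [172.2 133.7] 128 [0.731 0.268 0.103] [0.721 0.251 0.061] [0.749 0.292 0.11 ]
mid [450.2 143.1] 293 [ 0.679 -0.602  0.092] [ 0.631 -0.625  0.06 ] [ 0.723 -0.576  0.12 ]
mid [145.4 145.6] 212 [0.695 0.353 0.105] [0.675 0.335 0.061] [0.718 0.378 0.111]
mid [360.5 155. ] 539 [ 0.645 -0.32   0.107] [ 0.61  -0.36   0.061] [ 0.684 -0.283  0.116]
mid [443.3 168.9] 232 [ 0.594 -0.571  0.093] [ 0.567 -0.621  0.06 ] [ 0.631 -0.558  0.12 ]
mid [492.3 198.9] 944 [ 0.501 -0.723  0.078] [ 0.376 -0.784  0.06 ] [ 0.595 -0.666  0.12 ]
mid [159.6 179.9] 99 [0.586 0.311 0.09 ] [0.561 0.304 0.062] [0.618 0.331 0.12 ]
mid [399.2 185.9] 88 [ 0.546 -0.44   0.074] [ 0.526 -0.463  0.06 ] [ 0.57  -0.434  0.12 ]
mid [303.3 199.1] 102 [ 0.513 -0.139  0.087] [ 0.498 -0.159  0.06 ] [ 0.529 -0.125  0.093]
mid [121.1 206.4] 339 [0.506 0.437 0.084] [0.475 0.409 0.06 ] [0.536 0.471 0.092]
mid [461.9 232.4] 214 [ 0.399 -0.623  0.087] [ 0.373 -0.
[... 383 characters left out ...]

tall [410.4 184.3] 245 [ 0.547 -0.45   0.153] [ 0.524 -0.48   0.12 ] [ 0.572 -0.432  0.171]
tl [212.9 169.4] [210 168  10   6  25] [0.625 0.155 0.015]
tl [310.2 178.7] [308 168   4  27  58] [ 0.586 -0.173  0.016]
tl [273.9 194.7] [268 189  12  11  41] [ 0.532 -0.054  0.013]
tl [259.1 195.9] [253 191  12  11  44] [ 0.531 -0.004  0.013]
tl [287.1 202.1] [285 201   5   4  10] [ 0.507 -0.093  0.012]
tl [227.1 205.6] [226 202   3   8  12] [0.501 0.108 0.013]
tl [291.6 206.5] [288 202   7  10  19] [ 0.494 -0.11   0.013]
tl [244.4 207.8] [241 205   8   6  21] [0.491 0.047 0.013]
tl [219.2 220.1] [213 216  11  10  32] [0.453 0.132 0.013]
tl [309.5 230.3] [306 226   6   7  18] [ 0.409 -0.166  0.017]
```

View pics/crop0.png

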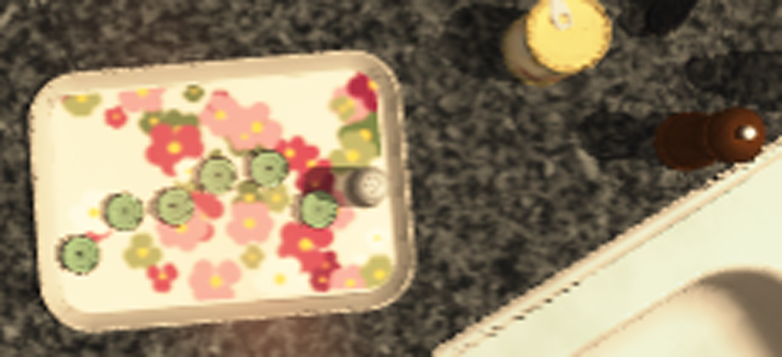

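The crop shows the tray outline at (32–413, 52–330) and tea lights at (79,253), (124,211), (174,206), (217,174), (268,167) and (318,209). The salt cap is at (369,187) and the mill at (690–745,135).

```bash
cat >> h.py <<'E'
from scipy.spatial.transform import Rotation as Ro
def down(yaw,tilt=0,axis=(0,1,0)):
    # tool y horizontal at world angle yaw(deg); z down
    y=np.array([np.cos(np.radians(yaw)),np.sin(np.radians(yaw)),0]); z=np.array([0,0,-1.]); R=np.c_[np.cross(y,z),y,z]
    return Ro.from_rotvec(np.array(axis)*tilt).as_matrix()@R
def plan(p,R=None,s=None,P0=None,R0=None):
    s=s or read_state(); R0=np.array(s['tcp_rot']).reshape(3,3) if R0 is None else R0; P0=np.array(s['position']) if P0 is None else P0
    if R is None: R=R0
    d=R0.T@(np.array(p)-P0)/0.12; w=Ro.from_matrix(R0.T@R).as_rotvec()/1.5
    return np.r_[d,w].round(3).tolist()
E
python3 - <<'E'
from h import *
c=cam('top'); W=np.load('W.npy')
f=lambda a:np.array(a,float)/3.4+[195-.35,145-.35]
np.set_printoptions(suppress=True,precision=4)
tl=ray(c,f([(79,253),(124,211),(174,206),(217,174),(268,167),(318,209)]),0.017)[:,:2]
# tray edges: silhouettes at rim; sub-pixel by mask of crop edges
E={'top':[(70,73),(370,52)],'bot':[(90,330),(380,305)],'left':[(32,115),(48,300)],'right':[(402,90),(413,270)]}
for k,v in E.items(): print(k,ray(c,f(v),0.02)[:,:2].tolist())
print('tl',tl); print('salt',ray(c,f([(369,187)]),0.09)); print('mill',ray(c,f([(747,132)]),0.17))
cn=W[80:128,195:280]; q=cn[(cn[...,2]>0.03)]; print('canister/back x min',np.nanmin(q[:,0])); 
for y in np.arange(-.2,.2,.04):
    r=q[(abs(q[:,1]-y)<.02)]; print(round(y,2),r[:,0].min() if len(r) else None)
Wp=W[60:135,280:350].reshape(-1,3); r=Wp[Wp[:,2]>0.03]; print('pan xmin',np.percentile(r,1,axis=0), np.percentile(r,99,axis=0))
s=read_state(); yt=None
print(s['joint_positions'])
E
```

```text
top [[0.6335623730543345, 0.1433846992638602], [0.6459505510343437, -0.15211785652837068]]
bot [[0.38139138010960283, 0.12879539654585034], [0.3987206271612415, -0.15362879659032547]]
left [[0.5930567066616983, 0.18166602965985887], [0.4114822152426613, 0.16924688343547048]]
right [[0.6076193542896552, -0.1821265578597124], [0.43175996918287207, -0.1867127222215351]]
tl [[ 0.4564  0.1384]
 [ 0.4963  0.0934]
 [ 0.5     0.0442]
 [ 0.5302  0.0012]
 [ 0.5358 -0.049 ]
 [ 0.4934 -0.0967]]
salt [[ 0.5113 -0.1395  0.09  ]]
mill [[ 0.5474 -0.4549  0.17  ]]
canister/back x min 0.7674543525217603
-0.2 None
-0.16 None
-0.12 None
-0.08 None
-0.04 0.8217663467780112
0.0 0.8170380147588429
0.04 0.7939307818187716
0.08 0.7674543525217603
0.12 0.767757785509868
0.16 0.7841451266996676
pan xmin [ 0.7638 -0.3003  0.0309] [ 0.9545 -0.1379  0.1742]
[ 58.6418  30.2605  82.1278   0.0009  67.6905 -10.2273]
```

>>> {"fn": "drive_tool", "kwargs": {"steps": [[87, -0.88, -0.95, 0, 0, 0, 0], [87, -0.88, -0.95, 0, 0, 0, 0], [87, -0.88, -0.95, 0, 0, 0, 0], [87, -0.88, -0.95, 0, 0, 0, 0]]}}

```text
time_s: 0.6
position: [0.283, 0.4337, 0.1971]
tcp_rot: [[-0.931, 0.364, -0.002], [0.364, 0.931, -0.004], [0.0, -0.005, -1.0]]
force: [-0.9, -0.2, 0.4]
opening: 1.0
grasp_force: 0.0
```

>>> {"fn": "drive_tool", "kwargs": {"steps": [[87, -0.88, -0.95, 0, 0, 0, 0], [87, -0.88, -0.95, 0, 0, 0, 0], [87, -0.88, -0.95, 0, 0, 0, 0], [87, -0.88, -0.95, 0, 0, 0, 0]]}}

```text
time_s: 1.0
position: [0.3416, 0.2909, 0.1976]
tcp_rot: [[-0.931, 0.366, 0.0], [0.366, 0.931, -0.001], [-0.001, -0.001, -1.0]]
force: [0.0, 1.2, -0.2]
opening: 0.996
grasp_force: 0.0
```

>>> {"fn": "drive_tool", "kwargs": {"steps": [[87, -0.88, -0.95, 0, 0, 0, 0], [87, -0.88, -0.95, 0, 0, 0, 0], [87, -0.88, -0.95, 0, 0, 0, 0], [87, -0.88, -0.95, 0, 0, 0, 0]]}}

```text
time_s: 1.4
position: [0.4008, 0.1468, 0.198]
tcp_rot: [[-0.931, 0.366, 0.003], [0.366, 0.931, -0.001], [-0.003, 0.001, -1.0]]
force: [0.1, 0.7, 0.1]
opening: 1.002
grasp_force: 0.0
```

>>> {"fn": "drive_tool", "kwargs": {"steps": [[87, -0.88, -0.95, 0, 0, 0, 0], [87, -0.88, -0.95, 0, 0, 0, 0], [87, -0.88, -0.95, 0, 0, 0, 0], [87, -0.88, -0.95, 0, 0, 0, 0]]}}

```text
time_s: 1.8
position: [0.4592, 0.0019, 0.198]
tcp_rot: [[-0.931, 0.365, 0.005], [0.365, 0.931, -0.002], [-0.005, 0.0, -1.0]]
force: [0.7, 1.1, -0.7]
opening: 1.001
grasp_force: 0.0
```

```bash
python3 - <<'E'
from h import *
s=read_state(); print(s['position'],s['joint_positions'],s['time_s']); print(plan((.5113,-.1395,.18),down(3)))
E
```

```text
[0.45919324 0.00187314 0.19804368] [-1.37292379e+01  1.73343223e+01  1.05230072e+02 -4.09235059e-02
  5.71356121e+01 -8.23180012e+01] 1.8
[-0.833, -0.939, 0.155, 0.002, 0.003, 0.763]
```

>>> {"fn": "drive_tool", "kwargs": {"steps": [[87, -0.833, -0.939, 0.155, 0, 0, 0.763], [87, -0.833, -0.939, 0.155, 0, 0, 0.763], [87, -0.833, -0.939, 0.155, 0, 0, 0.763], [87, -0.833, -0.939, 0.155, 0, 0, 0.763], [87, -0.833, -0.939, 0.155, 0, 0, 0.763], [87, -0.833, -0.939, 0.155, 0, 0, 0.763], [87, -0.833, -0.939, 0.155, 0, 0, 0.763], [87, -0.833, -0.939, 0.155, 0, 0, 0.763]]}}

```text
time_s: 2.6
position: [0.5081, -0.1334, 0.1787]
tcp_rot: [[-0.054, 0.999, -0.0], [0.999, 0.054, 0.001], [0.001, -0.0, -1.0]]
force: [-1.4, 0.5, 0.4]
opening: 0.999
grasp_force: 0.0
```

```bash
python3 - <<'E'
from h import *
c=cam('wrist'); cv2.imwrite('pics/w1.png',c['color'])
c2=cam('scene'); cv2.imwrite('pics/s1.png',c2['color'])
s=read_state(); print(s['position'],s['joint_positions'],s['time_s']); print(plan((.5113,-.1395,.039),down(3)), -c['R'].T@c['t'])
E
```

```text
[ 0.50807722 -0.13360364  0.17879028] [-2.69624861e+01  2.40201086e+01  9.74965449e+01  5.78152262e-02
  5.85173550e+01 -3.03960834e+01] 2.7
[-0.052, 0.024, 1.165, -0.0, -0.001, 0.005] [ 0.50458236 -0.05694355  0.36711825]
```

View pics/w1.png

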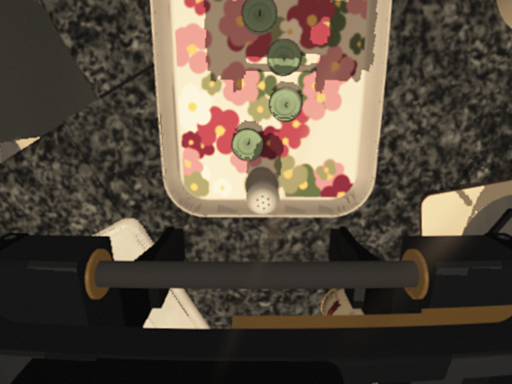

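The wrist view shows the salt cap at (262,203) and its nearest tea light at (248,144). The far rim is on the right and the right rim at the bottom (y≈208).

```bash
python3 - <<'E'
from h import *
c=cam('wrist'); W=cloud(c)
print('salt',ray(c,[(263,202)],.09), 'tl',ray(c,[(248,144),(285,103),(284,58)],.017)[:,:2])
q=W[150:216,230:300].reshape(-1,3); q=q[q[:,2]>.08]; print(len(q),(q.min(0)+q.max(0))/2,q.min(0),q.max(0))
# rim edges row 120: near outer(left), far outer(right)
for r in(20,120,170): print(ray(c,[(152+r*.07,r)],.02)[0,:2])
print('farR',ray(c,[(392,0),(383,120),(380,170)],.02)[:,:2],'nearL',ray(c,[(152,0),(160,120),(164,170)],.02)[:,:2],'right',ray(c,[(210,216),(330,216)],.02)[:,:2])
E
```

```text
salt [[ 0.51577055 -0.14222821  0.09      ]] tl [[ 0.49654202 -0.09467532]
 [ 0.53598173 -0.04580329]
 [ 0.53094337  0.00192533]]
854 [ 0.51555963 -0.14109067  0.08680074] [ 0.49875351 -0.15817513  0.08002348] [ 0.53236576 -0.1240062   0.093578  ]
[0.38815821 0.03253001]
[ 0.39470361 -0.07266727]
[ 0.39765549 -0.1309478 ]
farR [[ 0.64118868  0.06899271]
 [ 0.65038379 -0.05670402]
 [ 0.65665847 -0.11506889]] nearL [[ 0.38670653  0.0523263 ]
 [ 0.394239   -0.07269044]
 [ 0.39777653 -0.13094089]] right [[ 0.45403916 -0.18594594]
 [ 0.60349906 -0.17693947]]
```

>>> {"fn": "drive_tool", "kwargs": {"steps": [[87, -0.07, 0.05, 0.3, 0, 0, 0], [87, -0.07, 0.05, 0.6, 0, 0, 0], [87, -0.07, 0.05, 0.98, 0, 0, 0], [87, -0.07, 0.05, 0.98, 0, 0, 0], [87, -0.07, 0.05, 0.98, 0, 0, 0]]}}

```text
time_s: 3.25
position: [0.5137, -0.1429, 0.061]
tcp_rot: [[-0.059, 0.998, -0.002], [0.998, 0.059, 0.001], [0.001, -0.002, -1.0]]
force: [0.1, -0.4, 1.1]
opening: 0.996
grasp_force: 0.0
```

```bash
python3 - <<'E'
from h import *
s=read_state(); print(s['position'],s['time_s']); print(plan((.514,-.141,.038),down(3.4)))
E
```

```text
[ 0.51373325 -0.14290365  0.0610306 ] 3.25
[0.015, 0.004, 0.192, -0.001, -0.001, -0.0]
```

>>> {"fn": "drive_tool", "kwargs": {"steps": [[87, 0.01, 0, 0.19, 0, 0, 0], [87, 0.01, 0, 0.19, 0, 0, 0], [36, 0.01, 0, 0.19, 0, 0, 0], [36, 0.01, 0, 0.19, 0, 0, 0], [36, 0.01, 0, 0.19, 0, 0, 0], [36, 0.01, 0, 0.19, 0, 0, 0], [36, 0.01, 0, 0.19, 0, 0, 0], [36, 0.01, 0, 0.19, 0, 0, 0]]}}

```text
time_s: 4.05
position: [0.5139, -0.1427, 0.0387]
tcp_rot: [[-0.057, 0.998, 0.0], [0.998, 0.057, -0.0], [-0.0, 0.0, -1.0]]
force: [-0.3, 0.5, -0.2]
opening: 0.537
grasp_force: 0.0
```

>>> {"fn": "drive_tool", "kwargs": {"steps": [[36, 0, 0, 0, 0, 0, 0], [36, 0, 0, -0.1, 0, 0, 0], [36, 0, 0, -0.25, 0, 0, 0], [36, 0, 0, -0.45, 0, 0, 0], [36, 0, 0, -0.45, 0, 0, 0], [36, 0, 0, -0.45, 0, 0, 0]]}}

```text
time_s: 4.65
position: [0.5143, -0.1428, 0.0934]
tcp_rot: [[-0.058, 0.998, 0.002], [0.998, 0.058, -0.001], [-0.001, 0.001, -1.0]]
force: [0.1, 0.4, 0.5]
opening: 0.416
grasp_force: 0.0
```

```bash
python3 - <<'E'
from h import *
s=read_state(); print(s['position'],s['time_s'],s['opening']*87,s['grasp_force']); print(plan((.535,-.26,.092),down(3.4)))
E
```

```text
[ 0.51428583 -0.14280419  0.09340283] 4.65 36.15054157731647 0.0
[-0.985, 0.116, 0.013, 0.001, 0.001, -0.001]
```

>>> {"fn": "drive_tool", "kwargs": {"steps": [[87, 0, 0, -0.2, 0, 0, 0], [87, 0, 0, -0.5, 0, 0, 0], [87, 0, 0, -0.5, 0, 0, 0], [87, 0, 0, -0.5, 0, 0, 0], [87, 0, 0, -0.5, 0, 0, 0], [87, 0, 0, -0.5, 0, 0, 0]]}}

```text
time_s: 5.25
position: [0.5127, -0.1421, 0.151]
tcp_rot: [[-0.057, 0.998, -0.003], [0.998, 0.057, 0.002], [0.002, -0.003, -1.0]]
force: [-0.1, -0.2, 0.5]
opening: 0.871
grasp_force: 0.0
```

```bash
python3 - <<'E'
from h import *
c=cam('wrist'); W=cloud(c); cv2.imwrite('pics/w2.png',c['color'])
q=W[100:240,150:400].reshape(-1,3); q=q[(q[:,2]>.08)&(q[:,2]<.1)&(q[:,0]<.6)&(q[:,0]>.43)]; print(len(q),(q.min(0)+q.max(0))/2,q.min(0),q.max(0))
s=read_state();print(s['position'],s['opening'])
E
```

```text
1059 [ 0.51635039 -0.139952    0.08711689] [ 0.49984079 -0.15658123  0.08027488] [ 0.53285999 -0.12332276  0.0939589 ]
[ 0.51294069 -0.14217117  0.15117864] 0.9173403039268032
```

View pics/w2.png

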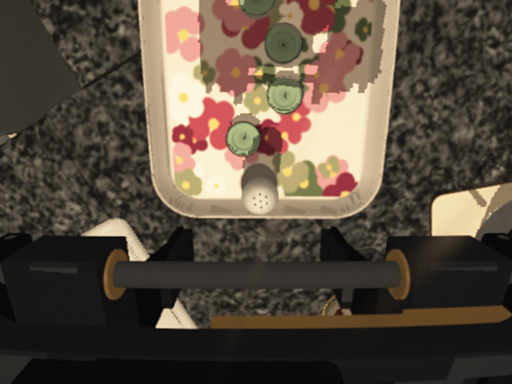

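The salt shaker is still standing, with its cap at (260,200) in the wrist view. I lifted before the fingers had closed, so I'll repeat the grasp and wait longer.

>>> {"fn": "drive_tool", "kwargs": {"steps": [[80, 0.01, 0.015, 0.3, 0, 0, 0], [80, 0.01, 0.015, 0.6, 0, 0, 0], [80, 0.01, 0.015, 0.9, 0, 0, 0], [80, 0.01, 0.015, 0.94, 0, 0, 0], [25, 0.01, 0.015, 0.94, 0, 0, 0], [25, 0.01, 0.015, 0.94, 0, 0, 0], [25, 0.01, 0.015, 0.94, 0, 0, 0], [25, 0.01, 0.015, 0.94, 0, 0, 0]]}}

```text
time_s: 6.1
position: [0.5167, -0.1418, 0.0413]
tcp_rot: [[-0.058, 0.998, 0.003], [0.998, 0.058, -0.001], [-0.002, 0.003, -1.0]]
force: [0.8, -0.6, 0.1]
opening: 0.638
grasp_force: 0.0
```

>>> {"fn": "drive_tool", "kwargs": {"steps": [[25, 0, 0, 0, 0, 0, 0], [25, 0, 0, 0, 0, 0, 0], [25, 0, 0, 0, 0, 0, 0], [25, 0, 0, 0, 0, 0, 0], [25, 0, 0, 0, 0, 0, 0]]}}

```text
time_s: 6.6
position: [0.5157, -0.1414, 0.0401]
tcp_rot: [[-0.057, 0.998, 0.0], [0.998, 0.057, -0.0], [-0.0, 0.0, -1.0]]
force: [-1.0, 0.1, 3.9]
opening: 0.374
grasp_force: 30.0
```

>>> {"fn": "drive_tool", "kwargs": {"steps": [[25, 0, 0, -0.05, 0, 0, 0], [25, 0, 0, -0.1, 0, 0, 0], [25, 0, 0, -0.2, 0, 0, 0], [25, 0, 0, -0.3, 0, 0, 0], [25, 0, 0, -0.4, 0, 0, 0], [25, 0, 0, -0.45, 0, 0, 0], [25, 0, 0, -0.45, 0, 0, 0]]}}

```text
time_s: 7.3
position: [0.5165, -0.1417, 0.0952]
tcp_rot: [[-0.058, 0.998, 0.003], [0.998, 0.058, -0.001], [-0.001, 0.003, -1.0]]
force: [0.0, 0.1, -0.8]
opening: 0.375
grasp_force: 30.0
```

```bash
python3 - <<'E'
from h import *
c=cam('scene'); cv2.imwrite('pics/s2.png',cv2.resize(c['color'][100:300,150:420],None,fx=2.8,fy=2.8))
s=read_state();print(s['position'],s['opening'],s['grasp_force'])
print(plan((.535,-.26,.095),down(3.4)))
E
```

```text
[ 0.51599043 -0.14150446  0.09449153] 0.3773132573368671 29.950244780012838
[-0.995, 0.101, -0.003, 0.001, 0.001, -0.001]
```

View pics/s2.png

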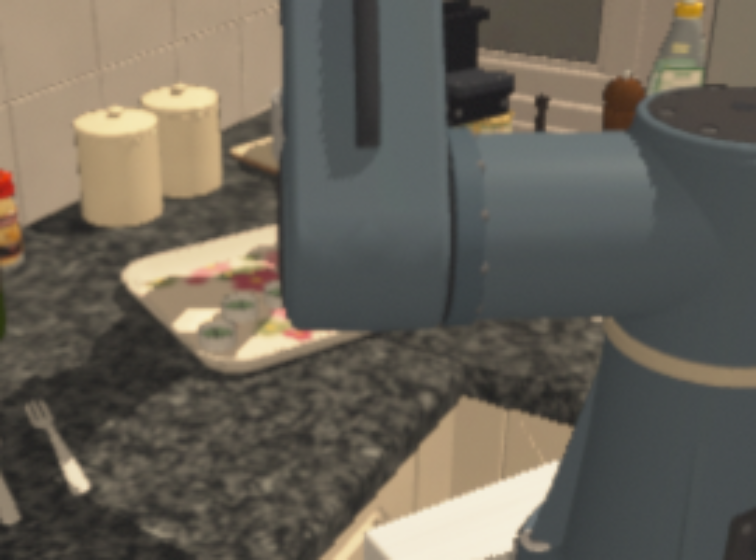

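The arm hides the shaker in this view, but the grip is steady at 30 N and the z force matches a lifted shaker. I'll carry it to the right.

>>> {"fn": "drive_tool", "kwargs": {"steps": [[25, -0.2, 0.02, 0, 0, 0, 0], [25, -0.4, 0.04, 0, 0, 0, 0], [25, -0.6, 0.06, 0, 0, 0, 0], [25, -0.8, 0.08, 0, 0, 0, 0], [25, -0.99, 0.1, 0, 0, 0, 0], [25, -0.99, 0.1, 0, 0, 0, 0], [25, -0.99, 0.1, 0, 0, 0, 0]]}}

```text
time_s: 8.05
position: [0.5336, -0.2587, 0.093]
tcp_rot: [[-0.056, 0.998, -0.002], [0.998, 0.056, 0.002], [0.002, -0.002, -1.0]]
force: [-0.4, 0.8, -0.5]
opening: 0.371
grasp_force: 30.0
```

>>> {"fn": "drive_tool", "kwargs": {"steps": [[25, 0, 0, 0.1, 0, 0, 0], [25, 0, 0, 0.2, 0, 0, 0], [25, 0, 0, 0.3, 0, 0, 0], [25, 0, 0, 0.36, 0, 0, 0], [25, 0, 0, 0.4, 0, 0, 0], [25, 0, 0, 0.4, 0, 0, 0], [25, 0, 0, 0.4, 0, 0, 0]]}}

```text
time_s: 8.75
position: [0.5346, -0.2593, 0.0458]
tcp_rot: [[-0.058, 0.998, 0.0], [0.998, 0.058, -0.0], [-0.0, 0.0, -1.0]]
force: [0.4, 0.7, -0.4]
opening: 0.372
grasp_force: 30.0
```

>>> {"fn": "drive_tool", "kwargs": {"steps": [[25, 0, 0, 0.01, 0, 0, 0], [25, 0, 0, 0.02, 0, 0, 0], [25, 0, 0, 0.03, 0, 0, 0], [25, 0, 0, 0.04, 0, 0, 0], [25, 0, 0, 0.04, 0, 0, 0], [25, 0, 0, 0.04, 0, 0, 0]]}}

```text
time_s: 9.35
position: [0.5344, -0.2592, 0.0409]
tcp_rot: [[-0.057, 0.998, -0.0], [0.998, 0.057, 0.0], [0.0, -0.0, -1.0]]
force: [0.0, -0.2, -1.2]
opening: 0.373
grasp_force: 30.0
```

>>> {"fn": "drive_tool", "kwargs": {"steps": [[25, 0, 0, 0.008, 0, 0, 0], [25, 0, 0, 0.016, 0, 0, 0], [25, 0, 0, 0.02, 0, 0, 0], [25, 0, 0, 0.02, 0, 0, 0]]}}

```text
time_s: 9.75
position: [0.5344, -0.2592, 0.0384]
tcp_rot: [[-0.057, 0.998, -0.0], [0.998, 0.057, 0.0], [0.0, -0.0, -1.0]]
force: [0.5, -0.5, -0.6]
opening: 0.375
grasp_force: 30.0
```

>>> {"fn": "drive_tool", "kwargs": {"steps": [[25, 0, 0, 0.008, 0, 0, 0], [25, 0, 0, 0.008, 0, 0, 0], [25, 0, 0, 0.008, 0, 0, 0]]}}

```text
time_s: 10.05
position: [0.5345, -0.2593, 0.0379]
tcp_rot: [[-0.058, 0.998, 0.0], [0.998, 0.058, -0.0], [-0.0, 0.0, -1.0]]
force: [-0.7, -0.1, 2.5]
opening: 0.371
grasp_force: 30.0
```

Contact with the worktop is felt at TCP z = 0.038. I'll release, then rise.

>>> {"fn": "drive_tool", "kwargs": {"steps": [[80, 0, 0, 0, 0, 0, 0], [80, 0, 0, 0, 0, 0, 0], [80, 0, 0, 0, 0, 0, 0], [80, 0, 0, 0, 0, 0, 0], [80, 0, 0, 0, 0, 0, 0], [80, 0, 0, 0, 0, 0, 0]]}}

```text
time_s: 10.65
position: [0.5344, -0.2592, 0.0375]
tcp_rot: [[-0.057, 0.998, -0.0], [0.998, 0.057, 0.0], [0.0, -0.0, -1.0]]
force: [0.5, 0.3, 0.9]
opening: 0.839
grasp_force: 0.0
```

>>> {"fn": "drive_tool", "kwargs": {"steps": [[80, 0, 0, -0.2, 0, 0, 0], [80, 0, 0, -0.5, 0, 0, 0], [80, 0, 0, -0.8, 0, 0, 0], [80, 0, 0, -0.99, 0, 0, 0], [80, 0, 0, -0.99, 0, 0, 0], [80, 0, 0, -0.99, 0, 0, 0]]}}

```text
time_s: 11.25
position: [0.5343, -0.2591, 0.1564]
tcp_rot: [[-0.058, 0.998, 0.0], [0.998, 0.058, -0.0], [-0.0, 0.0, -1.0]]
force: [-0.2, -0.9, -0.6]
opening: 0.918
grasp_force: 0.0
```

```bash
python3 - <<'E'
from h import *
c=cam('wrist'); W=cloud(c); cv2.imwrite('pics/w3.png',c['color'])
m=(W[...,2]>.08)&(W[...,2]<.1)&(abs(W[...,0]-.535)<.05)&(abs(W[...,1]+.26)<.05); q=W[m]; print(len(q),(q.min(0)+q.max(0))/2,q.min(0),q.max(0))
s=read_state();print(s['position'],s['opening'],s['time_s'])
E
```

```text
933 [ 0.53421642 -0.25910686  0.08558092] [ 0.51776729 -0.27541308  0.0800048 ] [ 0.55066556 -0.24280063  0.09115705]
[ 0.5336134  -0.25863816  0.15539523] 0.9174921919495813 11.3
```

View pics/w3.png

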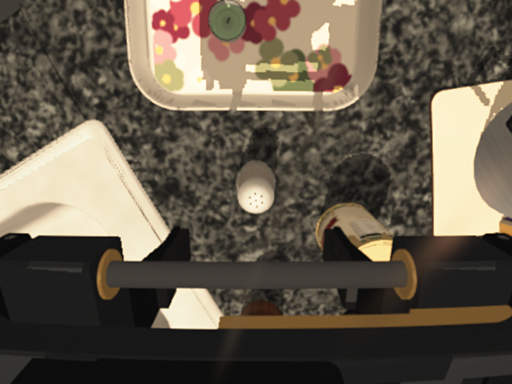

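The shaker stands upright at (256,190) px, about (0.534, −0.259) m and clear of the tray. Next is the far rim.

>>> {"fn": "drive_tool", "kwargs": {"steps": [[40, 0.72, 0.33, 0, 0, 0, 0], [40, 0.72, 0.33, 0, 0, 0, 0], [40, 0.72, 0.33, 0, 0, 0, 0]]}}

```text
time_s: 11.6
position: [0.5686, -0.1651, 0.1541]
tcp_rot: [[-0.062, 0.998, -0.004], [0.998, 0.062, 0.004], [0.005, -0.004, -1.0]]
force: [-0.5, -1.0, -0.2]
opening: 0.731
grasp_force: 0.0
```

>>> {"fn": "drive_tool", "kwargs": {"steps": [[40, 0.72, 0.33, 0, 0, 0, 0], [40, 0.72, 0.33, 0, 0, 0, 0], [40, 0.72, 0.33, 0, 0, 0, 0]]}}

```text
time_s: 11.9
position: [0.6036, -0.0774, 0.1545]
tcp_rot: [[-0.063, 0.998, -0.003], [0.998, 0.063, 0.003], [0.003, -0.002, -1.0]]
force: [-0.8, -0.8, -0.2]
opening: 0.497
grasp_force: 0.0
```

>>> {"fn": "drive_tool", "kwargs": {"steps": [[40, 0.72, 0.33, 0, 0, 0, 0], [40, 0.72, 0.33, 0, 0, 0, 0], [40, 0.72, 0.33, 0, 0, 0, 0], [40, 0.72, 0.33, 0, 0, 0, 0]]}}

```text
time_s: 12.3
position: [0.6372, 0.0063, 0.1547]
tcp_rot: [[-0.059, 0.998, -0.003], [0.998, 0.059, -0.001], [-0.0, -0.003, -1.0]]
force: [0.2, -0.4, 0.2]
opening: 0.459
grasp_force: 0.0
```

```bash
python3 - <<'E'
from h import *
c=cam('wrist'); W=cloud(c); Z=W[...,2]
np.set_printoptions(suppress=True,precision=4)
# rim far: points z .012-.03 with x>.6, per y bins
for y in np.arange(-.06,.17,.03):
    m=(Z>.014)&(Z<.03)&(abs(W[...,1]-y)<.008)&(W[...,0]>.58)&(W[...,0]<.7); q=W[m]
    if len(q): print(round(y,2),len(q),np.percentile(q[:,0],[3,50,97]),np.median(q[:,2]))
g=c['color'].astype(int); 
for r in (60,120,170):
    row=g[r].mean(1); d=np.diff(row); js=np.argsort(-abs(d))[:10]; print(r,[(int(j),int(d[j]),ray(c,[(j+.5,r)],.02)[0,:2].round(3).tolist()) for j in sorted(js)])
s=read_state();print(s['position'],s['opening'],s['time_s'],s['joint_positions'])
E
```

```text
-0.06 83 [0.6399 0.6437 0.6473] 0.019925293078542804
-0.03 94 [0.6381 0.6426 0.6463] 0.02123056673241161
0.0 101 [0.6366 0.6407 0.6445] 0.020741554249373267
0.03 102 [0.6352 0.6389 0.6425] 0.020345611507253183
0.06 118 [0.6336 0.6377 0.6415] 0.021337367280999962
0.09 120 [0.6319 0.6359 0.6395] 0.020693337693355275
0.12 118 [0.6304 0.6342 0.6376] 0.02082247086903683
0.15 155 [0.6249 0.6307 0.6355] 0.02062360241889501
60 [(20, 64, [0.379, 0.125]), (21, 99, [0.38, 0.125]), (78, -44, [0.445, 0.126]), (79, -62, [0.446, 0.126]), (101, -34, [0.47, 0.126]), (116, 37, [0.486, 0.127]), (200, -58, [0.573, 0.13]), (263, -45, [0.637, 0.134]), (264, -42, [0.638, 0.134]), (458, 34, [0.84, 0.15])]
120 [(29, 56, [0.383, 0.062]), (30, 75, [0.384, 0.062]), (68, -42, [0.429, 0.064]), (152, 53, [0.522, 0.068]), (177, -36, [0.549, 0.069]), (194, 35, [0.568, 0.07]), (224, 37, [0.6, 0.072]), (260, -37, [0.638, 0.074]), (263, -76, [0.641, 0.074]), (444, 36, [0.837, 0.088])]
170 [(38, 54, [0.386, 0.006]), (39, 56, [0.387, 0.006]), (130, -43, [0.496, 0.012]), (174, -46, [0.546, 0.014]), (185, 35, [0.558, 0.015]), (235, -42, [0.614, 0.019]), (239, 34, [0.618, 0.019]), (240, 39, [0.619, 0.019]), (262, -95, [0.643, 0.02]), (263, -56, [0.645, 0.02])]
[0.6371 0.0054 0.155 ] 0.45973754935583033 12.35 [ -9.5167  33.9489  82.4831  -0.0682  63.7303 -12.7964]
```

>>> {"fn": "drive_tool", "kwargs": {"steps": [[40, -0.01, 0.015, 0.3, 0, 0, 0.003], [40, -0.01, 0.015, 0.6, 0, 0, 0.003], [40, -0.01, 0.015, 0.92, 0, 0, 0.003], [40, -0.01, 0.015, 0.92, 0, 0, 0.003], [40, -0.01, 0.015, 0.92, 0, 0, 0.003]]}}

```text
time_s: 12.85
position: [0.6392, 0.0037, 0.0456]
tcp_rot: [[-0.051, 0.999, -0.002], [0.999, 0.051, 0.0], [0.0, -0.002, -1.0]]
force: [-0.1, -0.4, 0.6]
opening: 0.462
grasp_force: 0.0
```

```bash
python3 - <<'E'
from h import *
s=read_state();print(s['position'],s['opening'],s['force']); print(plan((.639,.004,.008),down(3.1)))
E
```

```text
[0.63924695 0.00366641 0.04555343] 0.46197192198018616 [-0.05362086 -0.44340202  0.60159894]
[0.003, -0.001, 0.313, -0.001, -0.0, -0.002]
```

>>> {"fn": "drive_tool", "kwargs": {"steps": [[40, 0, 0, 0.1, 0, 0, 0], [40, 0, 0, 0.2, 0, 0, 0], [40, 0, 0, 0.29, 0, 0, 0], [40, 0, 0, 0.31, 0, 0, 0], [40, 0, 0, 0.31, 0, 0, 0]]}}

```text
time_s: 13.35
position: [0.6396, 0.0054, 0.0082]
tcp_rot: [[-0.053, 0.999, -0.001], [0.999, 0.053, 0.0], [0.0, -0.001, -1.0]]
force: [0.3, 0.1, -0.3]
opening: 0.456
grasp_force: 0.0
```

>>> {"fn": "drive_tool", "kwargs": {"steps": [[30, 0, 0, 0, 0, 0, 0], [25, 0, 0, 0, 0, 0, 0], [20, 0, 0, 0, 0, 0, 0], [15, 0, 0, 0, 0, 0, 0], [0, 0, 0, 0, 0, 0, 0], [0, 0, 0, 0, 0, 0, 0], [0, 0, 0, 0, 0, 0, 0], [0, 0, 0, 0, 0, 0, 0]]}}

```text
time_s: 14.15
position: [0.64, 0.0053, 0.0088]
tcp_rot: [[-0.053, 0.999, 0.0], [0.999, 0.053, -0.0], [-0.0, 0.0, -1.0]]
force: [-0.3, -0.7, 0.8]
opening: 0.01
grasp_force: 0.0
```

```bash
python3 - <<'E'
from h import *
s=read_state();P=np.array(s['position']);R=np.array(s['tcp_rot']);print(P,s['opening'],s['force'],s['grasp_force'])
e=np.array([.9986,.053,0]); # near->far
# pivots (world) : far direction e. centre = rim pos - .1215 e
C=P*[1,1,0]-.1215*e
ax=np.array([e[1],-e[0],0]) # rotation raising far side: e -> up
print(np.cross(ax,e))
def pose(th):
    k=np.arctan2(6,15); a=min(th,k); Ra=Ro.from_rotvec(ax*a).as_matrix()
    p1=C-.113*e; f=lambda x:p1+Ra@(x-p1); Pn=f(P)
    if th>k:
        p2=f(C-.128*e+[0,0,.006]); Rb=Ro.from_rotvec(ax*(th-k)).as_matrix(); Pn=p2+Rb@(Pn-p2)
    return Pn,Ro.from_rotvec(ax*th).as_matrix()@R
th0=0
for n in range(8):
    ths=np.array([.01,.02,.03,.04,.05,.06,.07,.07])+n*.07
    P0,R0=pose(n*.07)
    print('from',round(n*.07,2)); 
    for t in ths: print([0]+plan(pose(t)[0],pose(t)[1],P0=P0,R0=R0))
E
```

```text
[0.6400119  0.00525268 0.00879566] 0.010099747970446545 [-0.33354117 -0.71792619  0.7659356 ] 0.0
[-0.          0.          1.00001096]
from 0.0
[0, -0.0, -0.001, -0.02, -0.007, 0.0, 0.0]
[0, -0.0, -0.002, -0.039, -0.013, 0.0, 0.0]
[0, -0.0, -0.003, -0.059, -0.02, 0.0, 0.0]
[0, -0.0, -0.004, -0.078, -0.027, 0.0, 0.0]
[0, -0.0, -0.006, -0.098, -0.033, 0.0, 0.0]
[0, -0.0, -0.008, -0.117, -0.04, 0.0, 0.0]
[0, -0.0, -0.01, -0.137, -0.047, 0.0, 0.0]
[0, -0.0, -0.01, -0.137, -0.047, 0.0, 0.0]
from 0.07
[0, -0.0, -0.001, -0.02, -0.007, 0.0, 0.0]
[0, -0.0, -0.002, -0.039, -0.013, 0.0, 0.0]
[0, -0.0, -0.003, -0.059, -0.02, 0.0, 0.0]
[0, -0.0, -0.004, -0.078, -0.027, 0.0, 0.0]
[0, -0.0, -0.006, -0.098, -0.033, 0.0, 0.0]
[0, -0.0, -0.008, -0.117, -0.04, 0.0, 0.0]
[0, -0.0, -0.01, -0.137, -0.047, 0.0, 0.0]
[0, -0.0, -0.01, -0.137, -0.047, 0.0, 0.0]
from 0.14
[0, -0.0, -0.001, -0.02, -0.007, 0.0, 0.0]
[0, -0.0, -0.002, -0.039, -0.013, 0.0, 0.0]
[0, -0.0, -0.003, -0.059, -0.02, 0.0, 0.0]
[0, -0.0, -0.004, -0.078, -0.027, 0.0, 0.0]
[0, -0.0, -0.006, -0.098, -0.033, 0.0, 0.0]
[0, -0.0, -0.008, -0.11
[... 1192 characters left out ...]
0.0, -0.0, -0.021, -0.007, 0.0, 0.0]
[0, -0.0, -0.001, -0.042, -0.013, 0.0, 0.0]
[0, -0.0, -0.002, -0.062, -0.02, 0.0, 0.0]
[0, -0.0, -0.003, -0.083, -0.027, 0.0, 0.0]
[0, -0.0, -0.004, -0.104, -0.033, 0.0, 0.0]
[0, -0.0, -0.005, -0.125, -0.04, 0.0, 0.0]
[0, -0.0, -0.007, -0.145, -0.047, 0.0, 0.0]
[0, -0.0, -0.007, -0.145, -0.047, 0.0, 0.0]
from 0.49
[0, -0.0, -0.0, -0.021, -0.007, 0.0, 0.0]
[0, -0.0, -0.001, -0.042, -0.013, 0.0, 0.0]
[0, -0.0, -0.002, -0.062, -0.02, 0.0, 0.0]
[0, -0.0, -0.003, -0.083, -0.027, 0.0, 0.0]
[0, -0.0, -0.004, -0.104, -0.033, 0.0, 0.0]
[0, -0.0, -0.005, -0.125, -0.04, 0.0, 0.0]
[0, -0.0, -0.007, -0.145, -0.047, 0.0, 0.0]
[0, -0.0, -0.007, -0.145, -0.047, 0.0, 0.0]
```

```bash
python3 - <<'E'
from h import *
c=cam('wrist'); W=cloud(c); Z=W[...,2]; cv2.imwrite('pics/w4.png',c['color'])
np.set_printoptions(suppress=True,precision=4)
for y in np.arange(0.0,.17,.03):
    m=(Z>.012)&(Z<.035)&(abs(W[...,1]-y)<.008)&(W[...,0]>.58)&(W[...,0]<.7); q=W[m]
    if len(q): print(round(y,2),len(q),np.percentile(q[:,0],[3,50,97]),np.median(q[:,2]))
s=read_state();print(s['position'],s['opening'],s['time_s'],s['grasp_force'],s['force'],s['moment'])
E
```

```text
0.0 56 [0.635  0.6409 0.6417] 0.02127102039609472
0.03 378 [0.6336 0.6383 0.6428] 0.019633397038129698
0.06 419 [0.632  0.6367 0.641 ] 0.019781604592998173
0.09 466 [0.6304 0.6351 0.6393] 0.0198301014858367
0.12 549 [0.6286 0.6335 0.638 ] 0.020009415868609628
0.15 2 [0.6269 0.6271 0.6274] 0.012252392042134892
[0.64   0.0053 0.0088] 0.009332401497251095 14.2 0.0 [-0.0072  0.4021  0.2418] [-0.1059  0.0299 -0.0049]
```

View pics/w4.png

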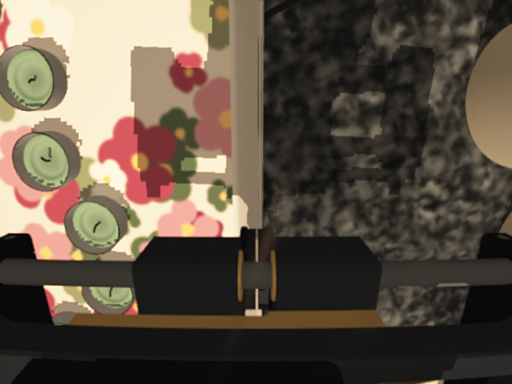

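The wrist view shows the fingers shut at about (257,235–315), seemingly above the rim (232–262 px) and not straddling it. I'll check the finger heights from depth.

```bash
python3 - <<'E'
from h import *
c=cam('wrist'); W=cloud(c)
np.set_printoptions(suppress=True,precision=3)
for v in range(222,320,8):
    print(v,[tuple(W[v,u].round(3)) for u in (236,246,252,257,262,270)])
print(bot.hold_point_z,[a for a in dir(bot) if a[0]!='_'], c['fx'])
E
```

```text
222 [(np.float64(0.626), np.float64(0.006), np.float64(0.003)), (np.float64(0.633), np.float64(0.01), np.float64(0.01)), (np.float64(0.637), np.float64(0.012), np.float64(0.016)), (np.float64(0.641), np.float64(0.014), np.float64(0.021)), (np.float64(0.644), np.float64(0.015), np.float64(0.022)), (np.float64(0.65), np.float64(0.007), np.float64(0.002))]
230 [(np.float64(0.627), np.float64(0.001), np.float64(0.004)), (np.float64(0.634), np.float64(0.017), np.float64(0.041)), (np.float64(0.638), np.float64(0.015), np.float64(0.037)), (np.float64(0.64), np.float64(0.015), np.float64(0.037)), (np.float64(0.643), np.float64(0.015), np.float64(0.036)), (np.float64(0.648), np.float64(0.017), np.float64(0.04))]
238 [(np.float64(0.632), np.float64(0.043), np.float64(0.111)), (np.float64(0.634), np.float64(0.016), np.float64(0.051)), (np.float64(0.638), np.float64(0.015), np.float64(0.048)), (np.float64(0.641), np.float64(0.011), np.float64(0.038)), (np.float64(0.643), np.float64(0.015), np.float64(0.048)), (np.float64(0.647), np.float64(0.017), np.float64(0.052))]
246 [(np.float64(0.633), np.
[... 2912 characters left out ...]
0.636), np.float64(-0.061), np.float64(0.009)), (np.float64(0.641), np.float64(-0.056), np.float64(0.017)), (np.float64(0.644), np.float64(-0.051), np.float64(0.022)), (np.float64(0.649), np.float64(-0.066), np.float64(0.002)), (np.float64(0.645), np.float64(0.011), np.float64(0.103))]
318 [(np.float64(0.634), np.float64(0.029), np.float64(0.132)), (np.float64(0.637), np.float64(0.029), np.float64(0.131)), (np.float64(0.638), np.float64(0.03), np.float64(0.132)), (np.float64(0.64), np.float64(0.029), np.float64(0.131)), (np.float64(0.641), np.float64(0.03), np.float64(0.132)), (np.float64(0.643), np.float64(0.03), np.float64(0.132))]
0.0187 ['PlanningError', 'hold_point_z'] 296.1904353719744
```

```bash
python3 - <<'E'
from h import *
c=cam('wrist'); W=cloud(c)
np.set_printoptions(suppress=True,precision=3)
for v in range(220,236): print(v,c['color'][v,252],W[v,252],W[v,264], c['color'][v,240],W[v,243],W[v,268])
E
```

```text
220 [ 93 115 132] [0.637 0.013 0.016] [0.646 0.008 0.001] [169 205 228] [0.631 0.01  0.007] [0.649 0.008 0.001]
221 [ 94 116 132] [0.637 0.013 0.016] [0.646 0.008 0.002] [170 206 229] [0.631 0.009 0.007] [0.649 0.008 0.001]
222 [ 93 116 132] [0.637 0.012 0.016] [0.646 0.007 0.002] [171 207 229] [0.631 0.008 0.007] [0.649 0.007 0.002]
223 [ 93 116 133] [0.637 0.012 0.017] [0.646 0.006 0.001] [170 206 229] [0.631 0.008 0.008] [0.649 0.006 0.001]
224 [ 93 116 132] [0.638 0.01  0.015] [0.646 0.005 0.   ] [171 208 230] [0.631 0.007 0.008] [0.649 0.005 0.001]
225 [ 93 116 133] [0.638 0.01  0.017] [0.646 0.005 0.002] [171 208 231] [0.631 0.006 0.007] [0.649 0.004 0.   ]
226 [ 95 118 136] [0.638 0.009 0.016] [0.646 0.004 0.002] [165 201 228] [0.631 0.006 0.008] [0.649 0.004 0.   ]
227 [ 92 115 133] [0.638 0.009 0.017] [0.646 0.003 0.001] [157 192 219] [0.632 0.017 0.036] [0.647 0.018 0.037]
228 [ 68  86 100] [0.638 0.008 0.016] [0.646 0.002 0.002] [155 191 218] [0.632 0.016 0.037] [0.647 0.017 0.038]
229 [28 33 39] [0.638 0.015 0.035] [0.645 0.016 0.036] [152 188 215] [0.632 0.016 0.039] [0.647 0.017 0.039]
230 [ 9 11 11] [0.638 0.015 0.036] [0.645 0.016 0.037] [142 176 202] [0.632 0.016 0.04 ] [0.647 0.017 0.041]
231 [18 17 18] [0.638 0.015 0.038] [0.644 0.016 0.039] [126 156 181] [0.633 0.017 0.042] [0.647 0.018 0.043]
232 [16 18 20] [0.638 0.015 0.039] [0.645 0.015 0.039] [110 137 160] [0.633 0.017 0.044] [0.647 0.017 0.044]
233 [16 17 18] [0.638 0.015 0.041] [0.644 0.016 0.042] [ 91 115 134] [0.633 0.016 0.045] [0.647 0.017 0.044]
234 [16 15 18] [0.638 0.016 0.044] [0.644 0.016 0.043] [ 81 102 119] [0.633 0.016 0.046] [0.646 0.017 0.046]
235 [16 16 17] [0.638 0.015 0.043] [0.644 0.016 0.044] [ 77  97 114] [0.633 0.016 0.046] [0.646 0.017 0.048]
```

The depth shows the true fingertips about 25 mm above the reported TCP. That also explains why the shaker was held by its cap. I'll open and go 26 mm lower.

>>> {"fn": "drive_tool", "kwargs": {"steps": [[40, 0, 0, 0, 0, 0, 0], [40, 0, 0, 0, 0, 0, 0], [40, 0, 0, 0, 0, 0, 0], [40, 0, 0, 0, 0, 0, 0], [40, 0, 0, 0, 0, 0, 0], [40, 0, 0, 0, 0, 0, 0], [40, 0, 0, 0, 0, 0, 0]]}}

```text
time_s: 15.0
position: [0.64, 0.0053, 0.0088]
tcp_rot: [[-0.053, 0.999, 0.0], [0.999, 0.053, 0.0], [0.0, 0.0, -1.0]]
force: [0.7, 0.4, -0.5]
opening: 0.45
grasp_force: 0.0
```

>>> {"fn": "drive_tool", "kwargs": {"steps": [[40, 0, 0, 0.05, 0, 0, 0], [40, 0, 0, 0.1, 0, 0, 0], [40, 0, 0, 0.15, 0, 0, 0], [40, 0, 0, 0.19, 0, 0, 0], [40, 0, 0, 0.21, 0, 0, 0], [40, 0, 0, 0.21, 0, 0, 0]]}}

```text
time_s: 15.6
position: [0.6396, 0.0053, -0.0171]
tcp_rot: [[-0.053, 0.999, -0.001], [0.999, 0.053, 0.0], [0.0, -0.001, -1.0]]
force: [-0.5, 0.4, 0.2]
opening: 0.455
grasp_force: 0.0
```

>>> {"fn": "drive_tool", "kwargs": {"steps": [[0, 0, 0, 0, 0, 0, 0], [0, 0, 0, 0, 0, 0, 0], [0, 0, 0, 0, 0, 0, 0], [0, 0, 0, 0, 0, 0, 0], [0, 0, 0, 0, 0, 0, 0], [0, 0, 0, 0, 0, 0, 0], [0, 0, 0, 0, 0, 0, 0], [0, 0, 0, 0, 0, 0, 0]]}}

```text
time_s: 16.4
position: [0.6388, 0.0054, -0.0163]
tcp_rot: [[-0.053, 0.999, -0.002], [0.999, 0.053, 0.0], [0.0, -0.002, -1.0]]
force: [-4.9, 0.1, 4.8]
opening: 0.135
grasp_force: 30.0
```

```bash
cat > tilt.py <<'E'
from h import *
s=read_state();P=np.array([.6388,.0054,-.0163]);R=down(3.04)
e=np.array([.9986,.053,0]);C=P*[1,1,0]-.1215*e;ax=np.array([e[1],-e[0],0])
def pose(th):
    k=np.arctan2(6,15); a=min(th,k); Ra=Ro.from_rotvec(ax*a).as_matrix()
    p1=C-.113*e; f=lambda x:p1+Ra@(x-p1); Pn=f(P)
    if th>k:
        p2=f(C-.128*e+[0,0,.006]); Rb=Ro.from_rotvec(ax*(th-k)).as_matrix(); Pn=p2+Rb@(Pn-p2)
    return Pn,Ro.from_rotvec(ax*th).as_matrix()@R
E
python3 - <<'E'
from tilt import *
for a,b in((0,.09),(.36,.45)):
    P0,R0=pose(a)
    for f in (.25,.5,.75,1): 
        t=a+(b-a)*f; print(plan(*pose(t),P0=P0,R0=R0))
E
```

```text
[-0.0, 0.003, -0.044, -0.015, -0.0, 0.0]
[-0.0, 0.004, -0.088, -0.03, -0.0, 0.0]
[-0.0, 0.005, -0.132, -0.045, -0.0, -0.0]
[-0.0, 0.004, -0.176, -0.06, -0.0, 0.0]
[-0.0, 0.003, -0.044, -0.015, -0.0, -0.0]
[-0.0, 0.005, -0.091, -0.03, -0.0, -0.0]
[-0.0, 0.007, -0.138, -0.045, -0.0, -0.0]
[-0.0, 0.007, -0.185, -0.06, -0.0, 0.0]
```

>>> {"fn": "drive_tool", "kwargs": {"steps": [[0, 0, 0.001, -0.022, -0.0075, 0, 0], [0, 0, 0.003, -0.044, -0.015, 0, 0], [0, 0, 0.003, -0.066, -0.0225, 0, 0], [0, 0, 0.004, -0.088, -0.03, 0, 0], [0, 0, 0.004, -0.11, -0.0375, 0, 0], [0, 0, 0.005, -0.132, -0.045, 0, 0], [0, 0, 0.005, -0.154, -0.0525, 0, 0], [0, 0, 0.004, -0.176, -0.06, 0, 0]]}}

```text
time_s: 17.2
position: [0.6407, 0.0053, 0.005]
tcp_rot: [[-0.053, 0.994, 0.091], [0.999, 0.053, 0.005], [-0.0, 0.091, -0.996]]
force: [-0.1, 0.8, -1.5]
opening: 0.136
grasp_force: 30.0
```

>>> {"fn": "drive_tool", "kwargs": {"steps": [[0, 0, 0.001, -0.022, -0.0075, 0, 0], [0, 0, 0.003, -0.044, -0.015, 0, 0], [0, 0, 0.003, -0.066, -0.0225, 0, 0], [0, 0, 0.004, -0.088, -0.03, 0, 0], [0, 0, 0.004, -0.11, -0.0375, 0, 0], [0, 0, 0.005, -0.132, -0.045, 0, 0], [0, 0, 0.005, -0.154, -0.0525, 0, 0], [0, 0, 0.004, -0.176, -0.06, 0, 0]]}}

```text
time_s: 18.0
position: [0.6393, 0.0052, 0.0261]
tcp_rot: [[-0.053, 0.982, 0.18], [0.999, 0.052, 0.009], [-0.0, 0.18, -0.984]]
force: [-0.4, 0.9, -2.5]
opening: 0.133
grasp_force: 30.0
```

```bash
python3 - <<'E'
from tilt import *
print(s['position'],s['force'],s['opening'],s['tcp_rot'][2],pose(.18)[0])
E
```

```text
[0.63929762 0.00519047 0.02610761] [-0.37981006  0.91444003 -2.49717213] 0.1328784897579328 [-9.56091502e-05  1.80438981e-01 -9.83586176e-01] [0.63793071 0.00535386 0.02594624]
```

>>> {"fn": "drive_tool", "kwargs": {"steps": [[0, 0, 0.001, -0.022, -0.0075, 0, 0], [0, 0, 0.003, -0.044, -0.015, 0, 0], [0, 0, 0.003, -0.066, -0.0225, 0, 0], [0, 0, 0.004, -0.088, -0.03, 0, 0], [0, 0, 0.004, -0.11, -0.0375, 0, 0], [0, 0, 0.005, -0.132, -0.045, 0, 0], [0, 0, 0.005, -0.154, -0.0525, 0, 0], [0, 0, 0.004, -0.176, -0.06, 0, 0]]}}

```text
time_s: 18.8
position: [0.636, 0.005, 0.047]
tcp_rot: [[-0.053, 0.962, 0.268], [0.999, 0.051, 0.014], [-0.0, 0.268, -0.963]]
force: [1.4, 0.4, -1.0]
opening: 0.136
grasp_force: 30.0
```

>>> {"fn": "drive_tool", "kwargs": {"steps": [[0, 0, 0.001, -0.022, -0.0075, 0, 0], [0, 0, 0.003, -0.044, -0.015, 0, 0], [0, 0, 0.003, -0.066, -0.0225, 0, 0], [0, 0, 0.004, -0.088, -0.03, 0, 0], [0, 0, 0.004, -0.11, -0.0375, 0, 0], [0, 0, 0.005, -0.132, -0.045, 0, 0], [0, 0, 0.005, -0.154, -0.0525, 0, 0], [0, 0, 0.004, -0.176, -0.06, 0, 0]]}}

```text
time_s: 19.6
position: [0.6308, 0.0047, 0.0675]
tcp_rot: [[-0.053, 0.934, 0.353], [0.999, 0.05, 0.019], [-0.0, 0.354, -0.935]]
force: [2.2, 0.4, -1.8]
opening: 0.13
grasp_force: 30.0
```

>>> {"fn": "drive_tool", "kwargs": {"steps": [[0, 0, 0.001, -0.022, -0.0075, 0, 0], [0, 0, 0.003, -0.044, -0.015, 0, 0], [0, 0, 0.004, -0.067, -0.0225, 0, 0], [0, 0, 0.005, -0.091, -0.03, 0, 0], [0, 0, 0.006, -0.115, -0.0375, 0, 0], [0, 0, 0.007, -0.138, -0.045, 0, 0], [0, 0, 0.007, -0.162, -0.0525, 0, 0], [0, 0, 0.007, -0.185, -0.06, 0, 0]]}}

```text
time_s: 20.4
position: [0.6236, 0.0043, 0.0886]
tcp_rot: [[-0.053, 0.899, 0.435], [0.999, 0.048, 0.023], [-0.0, 0.436, -0.9]]
force: [2.3, 0.0, -0.6]
opening: 0.136
grasp_force: 30.0
```

```bash
python3 - <<'E'
from tilt import *
print(s['position'],s['force'],s['opening'],s['tcp_rot'][2],pose(.45)[0])
t=cam('top'); cv2.imwrite('pics/t5.png',cv2.resize(t['color'][145:260,180:340],None,fx=3,fy=3))
w=cam('wrist'); im=np.vstack([cv2.resize(t['color'][145:260,180:340],(480,345)),cv2.resize(w['color'],(480,240)[0:1]+(250,))[:250]]); cv2.imwrite('pics/c5.png',im)
E
```

```text
[0.62363485 0.00426202 0.08855472] [ 2.26303101  0.01709927 -0.57619818] 0.13554913297187857 [-3.07689841e-04  4.36005212e-01 -8.99944087e-01] [0.62252834 0.00453639 0.08844504]
```

View pics/c5.png

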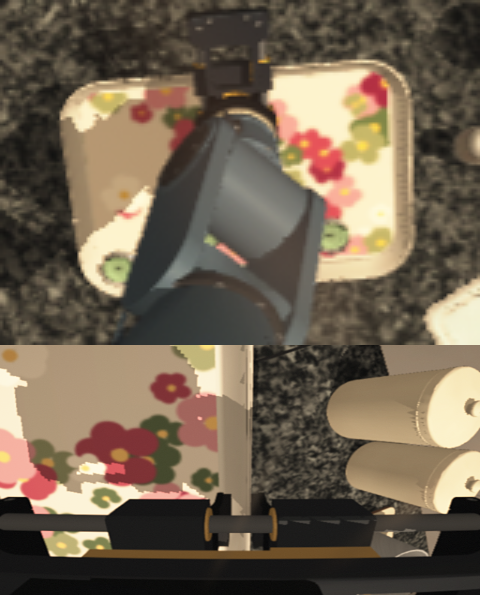

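Tea lights 1 and 6 are visible at the near rim, at (118,268) and (333,236). No others are visible on the upper floor, so all seem to have slid. I'll hold briefly, then lower.

```bash
python3 - <<'E'
from tilt import *
for a,b in((.45,.36),(.36,.27),(.09,0)):
    P0,R0=pose(a)
    for f in (.25,.5,.75,1): 
        t=a+(b-a)*f; print(plan(*pose(t),P0=P0,R0=R0))
E
```

```text
[0.0, -0.005, 0.047, 0.015, 0.0, -0.0]
[0.0, -0.01, 0.093, 0.03, 0.0, -0.0]
[0.0, -0.017, 0.14, 0.045, 0.0, -0.0]
[0.0, -0.024, 0.184, 0.06, 0.0, -0.0]
[0.0, -0.004, 0.044, 0.015, 0.0, 0.0]
[0.0, -0.008, 0.088, 0.03, 0.0, 0.0]
[0.0, -0.014, 0.131, 0.045, 0.0, -0.0]
[0.0, -0.02, 0.175, 0.06, 0.0, -0.0]
[0.0, -0.004, 0.044, 0.015, 0.0, -0.0]
[0.0, -0.008, 0.088, 0.03, 0.0, 0.0]
[0.0, -0.014, 0.131, 0.045, 0.0, -0.0]
[0.0, -0.02, 0.175, 0.06, 0.0, -0.0]
```

>>> {"fn": "drive_tool", "kwargs": {"steps": [[0, 0, 0, 0, 0, 0, 0], [0, 0, 0, 0, 0, 0, 0], [0, 0, 0, 0, 0, 0, 0]]}}

```text
time_s: 20.8
position: [0.6233, 0.0044, 0.0879]
tcp_rot: [[-0.053, 0.9, 0.434], [0.999, 0.048, 0.023], [0.0, 0.434, -0.901]]
force: [0.7, -0.5, -1.6]
opening: 0.132
grasp_force: 30.0
```

>>> {"fn": "drive_tool", "kwargs": {"steps": [[0, 0, -0.002, 0.023, 0.0075, 0, 0], [0, 0, -0.005, 0.047, 0.015, 0, 0], [0, 0, -0.007, 0.07, 0.0225, 0, 0], [0, 0, -0.01, 0.093, 0.03, 0, 0], [0, 0, -0.013, 0.117, 0.0375, 0, 0], [0, 0, -0.017, 0.14, 0.045, 0, 0], [0, 0, -0.02, 0.162, 0.0525, 0, 0], [0, 0, -0.024, 0.184, 0.06, 0, 0]]}}

```text
time_s: 21.6
position: [0.6302, 0.0049, 0.0666]
tcp_rot: [[-0.053, 0.935, 0.35], [0.999, 0.05, 0.019], [0.0, 0.351, -0.937]]
force: [0.5, -1.2, -1.3]
opening: 0.134
grasp_force: 30.0
```

>>> {"fn": "drive_tool", "kwargs": {"steps": [[0, 0, -0.002, 0.022, 0.0075, 0, 0], [0, 0, -0.004, 0.044, 0.015, 0, 0], [0, 0, -0.006, 0.066, 0.0225, 0, 0], [0, 0, -0.008, 0.088, 0.03, 0, 0], [0, 0, -0.011, 0.11, 0.0375, 0, 0], [0, 0, -0.014, 0.131, 0.045, 0, 0], [0, 0, -0.017, 0.153, 0.0525, 0, 0], [0, 0, -0.02, 0.175, 0.06, 0, 0]]}}

```text
time_s: 22.4
position: [0.6353, 0.0051, 0.0461]
tcp_rot: [[-0.053, 0.963, 0.265], [0.999, 0.051, 0.014], [0.0, 0.265, -0.964]]
force: [-2.1, -0.1, -1.4]
opening: 0.134
grasp_force: 30.0
```

>>> {"fn": "drive_tool", "kwargs": {"steps": [[0, 0, -0.002, 0.022, 0.0075, 0, 0], [0, 0, -0.004, 0.044, 0.015, 0, 0], [0, 0, -0.006, 0.066, 0.0225, 0, 0], [0, 0, -0.008, 0.088, 0.03, 0, 0], [0, 0, -0.011, 0.11, 0.0375, 0, 0], [0, 0, -0.014, 0.131, 0.045, 0, 0], [0, 0, -0.017, 0.153, 0.0525, 0, 0], [0, 0, -0.02, 0.175, 0.06, 0, 0]]}}

```text
time_s: 23.2
position: [0.639, 0.0052, 0.0255]
tcp_rot: [[-0.053, 0.983, 0.178], [0.999, 0.052, 0.009], [-0.0, 0.178, -0.984]]
force: [-1.5, 0.6, -1.5]
opening: 0.135
grasp_force: 30.0
```

>>> {"fn": "drive_tool", "kwargs": {"steps": [[0, 0, -0.002, 0.022, 0.0075, 0, 0], [0, 0, -0.004, 0.044, 0.015, 0, 0], [0, 0, -0.006, 0.066, 0.0225, 0, 0], [0, 0, -0.008, 0.088, 0.03, 0, 0], [0, 0, -0.011, 0.11, 0.0375, 0, 0], [0, 0, -0.014, 0.131, 0.045, 0, 0], [0, 0, -0.017, 0.153, 0.0525, 0, 0], [0, 0, -0.02, 0.175, 0.06, 0, 0]]}}

```text
time_s: 24.0
position: [0.6404, 0.0053, 0.0044]
tcp_rot: [[-0.053, 0.995, 0.089], [0.999, 0.053, 0.005], [-0.0, 0.089, -0.996]]
force: [-2.2, 0.4, -0.5]
opening: 0.132
grasp_force: 30.0
```

```bash
python3 - <<'E'
from tilt import *
print(s['position'],s['force'],s['opening'],s['tcp_rot'][2],pose(.09)[0]); print(plan(*pose(0)))
E
```

```text
[0.64042082 0.00526876 0.00438796] [-2.23416542  0.43779609 -0.51000061] 0.13231121870495519 [-3.81069158e-05  8.89602535e-02 -9.96035176e-01] [0.6393152  0.00542734 0.00484272]
[0.002, -0.029, 0.171, 0.059, 0.0, -0.0]
```

>>> {"fn": "drive_tool", "kwargs": {"steps": [[0, 0, -0.002, 0.022, 0.0075, 0, 0], [0, 0, -0.004, 0.044, 0.015, 0, 0], [0, 0, -0.006, 0.066, 0.0225, 0, 0], [0, 0, -0.008, 0.088, 0.03, 0, 0], [0, 0, -0.011, 0.11, 0.0375, 0, 0], [0, 0, -0.014, 0.131, 0.045, 0, 0], [0, 0, -0.017, 0.15, 0.0525, 0, 0], [0, 0, -0.02, 0.169, 0.059, 0, 0]]}}

```text
time_s: 24.8
position: [0.6399, 0.0052, -0.016]
tcp_rot: [[-0.053, 0.999, 0.001], [0.999, 0.053, 0.0], [-0.0, 0.001, -1.0]]
force: [-0.8, -0.8, -1.8]
opening: 0.135
grasp_force: 30.0
```

>>> {"fn": "drive_tool", "kwargs": {"steps": [[40, 0, 0, 0, 0, 0, 0], [40, 0, 0, 0, 0, 0, 0], [40, 0, 0, 0, 0, 0, 0], [40, 0, 0, 0, 0, 0, 0], [40, 0, 0, 0, 0, 0, 0], [40, 0, 0, 0, 0, 0, 0]]}}

```text
time_s: 25.4
position: [0.6399, 0.0052, -0.0157]
tcp_rot: [[-0.053, 0.999, 0.002], [0.999, 0.053, 0.0], [-0.0, 0.002, -1.0]]
force: [-0.4, 0.3, -0.1]
opening: 0.445
grasp_force: 0.0
```

>>> {"fn": "drive_tool", "kwargs": {"steps": [[40, 0, 0, -0.05, 0, 0, 0], [40, 0, 0, -0.15, 0, 0, 0], [60, 0, 0, -0.4, 0, 0, 0], [80, 0, 0, -0.7, 0, 0, 0], [80, 0, 0, -1, 0, 0, 0], [80, 0, 0, -1, 0, 0, 0]]}}

```text
time_s: 26.0
position: [0.6443, 0.0047, 0.1111]
tcp_rot: [[-0.053, 0.998, 0.014], [0.999, 0.053, -0.002], [-0.003, 0.014, -1.0]]
force: [0.8, 0.6, 0.5]
opening: 0.735
grasp_force: 0.0
```

>>> {"fn": "drive_tool", "kwargs": {"steps": [[80, 0, 0, -0.4, 0, 0, 0], [80, 0, 0, -0.8, 0, 0, 0], [80, 0, 0, -1, 0, 0, 0], [80, 0, 0, -1, 0, 0, 0], [80, 0, 0, -1, 0, 0, 0]]}}

```text
time_s: 26.5
position: [0.639, 0.0053, 0.2244]
tcp_rot: [[-0.053, 0.999, 0.002], [0.999, 0.053, 0.0], [-0.0, 0.002, -1.0]]
force: [-0.2, -0.3, -1.3]
opening: 0.921
grasp_force: 0.0
```

```bash
python3 - <<'E'
from h import *
np.set_printoptions(suppress=True,precision=4)
print(read_state()['position'])
for n in ('wrist','top'):
    c=cam(n); hsv=cv2.cvtColor(c['color'],cv2.COLOR_BGR2HSV); W=cloud(c); Z=W[...,2]
    m=((Z>.0105)&(Z<.025)&(W[...,0]>.35)&(W[...,0]<.62)&(abs(W[...,1])<.165)).astype(np.uint8)
    k,l,st,ce=cv2.connectedComponentsWithStats(m)
    for i in range(1,k):
        if st[i,4]>12: q=W[l==i]; print(n,st[i,4],np.median(q,0),q.min(0)[:2],q.max(0)[:2])
    cv2.imwrite(f'pics/{n}6.png',c['color'])
    for y in (-.1,-.05,0,.05,.1):
        m=(Z>.014)&(Z<.03)&(abs(W[...,1]-y)<.006)&(W[...,0]>.6)&(W[...,0]<.7); q=W[m]
        if len(q): print('far',y,len(q),np.percentile(q[:,0],[3,97]))
E
```

```text
[0.639  0.0053 0.2244]
wrist 4851 [0.4031 0.0449 0.0147] [ 0.3848 -0.1068] [0.4474 0.165 ]
far -0.1 46 [0.6444 0.6526]
far -0.05 50 [0.6422 0.6496]
far 0 53 [0.639  0.6467]
far 0.05 60 [0.6357 0.6438]
far 0.1 62 [0.6329 0.6409]
top 17 [ 0.4335 -0.1138  0.0136] [ 0.4136 -0.1176] [ 0.444  -0.0978]
top 171 [ 0.4008 -0.093   0.0161] [ 0.3899 -0.1638] [ 0.4277 -0.0102]
far -0.1 7 [0.6419 0.647 ]
far 0.1 5 [0.6305 0.6387]
```

```bash
python3 - <<'E'
from h import *
np.set_printoptions(suppress=True,precision=4)
c=cam('wrist'); W=cloud(c); hsv=cv2.cvtColor(c['color'],cv2.COLOR_BGR2HSV)
m=(cv2.inRange(hsv,(38,35,60),(85,255,255))>0)&(W[...,2]>.008)&(W[...,2]<.03)
m=cv2.morphologyEx(m.astype(np.uint8),cv2.MORPH_OPEN,np.ones((3,3)))
k,l,st,ce=cv2.connectedComponentsWithStats(m)
e=np.array([.9985,.055]); far=np.array([.6415,.005])+.0045*0
for i in range(1,k):
    if st[i,4]>60:
        p=ray(c,[ce[i]],.016)[0,:2]; print(st[i],ce[i].round(0),p,'dist from far rim mid',(far-p)@e, 'tray y',-0.1215+(far-p)@e)
    
E
python3 - <<'E'
import cv2,numpy as np
a=cv2.imread('pics/wrist6.png')[:240]; b=cv2.imread('pics/top6.png')[145:260,195:425]
cv2.imwrite('pics/c6.png',np.vstack([cv2.resize(a,(690,323)),cv2.resize(b,(690,276))]))
E
```

```text
(no output)
```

View pics/c6.png

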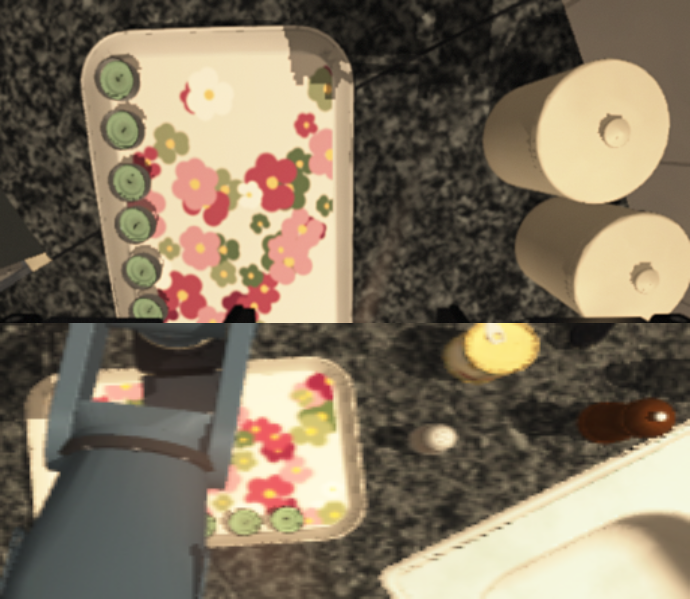

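All six tea lights stand in one row against the near rim, at (118,78) to (148,310) in the picture. Salt and mill are still standing. Now I'll fetch the salt.

>>> {"fn": "drive_tool", "kwargs": {"steps": [[80, -0.72, -0.33, 0.3, 0, 0, 0], [80, -0.72, -0.33, 0.3, 0, 0, 0], [80, -0.72, -0.33, 0.3, 0, 0, 0]]}}

```text
time_s: 26.95
position: [0.6, -0.0868, 0.1838]
tcp_rot: [[-0.048, 0.999, -0.008], [0.999, 0.048, 0.001], [0.001, -0.008, -1.0]]
force: [0.1, 0.6, 0.6]
opening: 0.917
grasp_force: 0.0
```

>>> {"fn": "drive_tool", "kwargs": {"steps": [[80, -0.72, -0.33, 0.3, 0, 0, 0], [80, -0.72, -0.33, 0.3, 0, 0, 0], [80, -0.72, -0.33, 0.3, 0, 0, 0]]}}

```text
time_s: 27.25
position: [0.5661, -0.1749, 0.1486]
tcp_rot: [[-0.048, 0.999, -0.005], [0.999, 0.048, 0.002], [0.002, -0.005, -1.0]]
force: [0.3, 0.3, 0.5]
opening: 0.918
grasp_force: 0.0
```

>>> {"fn": "drive_tool", "kwargs": {"steps": [[80, -0.72, -0.33, 0.3, 0, 0, -0.35], [80, -0.72, -0.33, 0.3, 0, 0, -0.35], [80, -0.72, -0.33, 0.3, 0, 0, -0.35], [80, -0.72, -0.33, 0.3, 0, 0, -0.35], [80, -0.72, -0.33, 0.3, 0, 0, -0.35]]}}

```text
time_s: 27.75
position: [0.5346, -0.2593, 0.115]
tcp_rot: [[-0.545, 0.838, 0.0], [0.838, 0.545, 0.002], [0.001, 0.001, -1.0]]
force: [-0.3, -0.2, 1.0]
opening: 0.922
grasp_force: 0.0
```

```bash
python3 - <<'E'
from h import *
c=cam('wrist'); W=cloud(c)
m=(W[...,2]>.08)&(W[...,2]<.1)&(abs(W[...,0]-.535)<.05)&(abs(W[...,1]+.26)<.05); q=W[m]; print(len(q),q.min(0) if len(q) else 0,q.max(0) if len(q) else 0)
s=read_state();print(s['position'],s['tcp_rot']); print(plan((.534,-.259,.012),down(33)))
E
```

```text
1256 [ 0.51778479 -0.27511766  0.08000407] [ 0.55072395 -0.24240254  0.0918146 ]
[ 0.53483585 -0.25902605  0.11533594] [[-5.44800108e-01  8.38565742e-01  5.82106334e-04]
 [ 8.38565527e-01  5.44799014e-01  1.37521281e-03]
 [ 8.36075389e-04  1.23735039e-03 -9.99998885e-01]]
[0.003, -0.007, 0.861, 0.001, -0.001, 0.0]
```

>>> {"fn": "drive_tool", "kwargs": {"steps": [[80, 0, 0, 0.3, 0, 0, 0], [80, 0, 0, 0.6, 0, 0, 0], [80, 0, 0, 0.8, 0, 0, 0], [80, 0, 0, 0.86, 0, 0, 0], [80, 0, 0, 0.86, 0, 0, 0], [30, 0, 0, 0.86, 0, 0, 0], [30, 0, 0, 0.86, 0, 0, 0], [30, 0, 0, 0.86, 0, 0, 0]]}}

```text
time_s: 28.6
position: [0.5358, -0.2604, 0.0142]
tcp_rot: [[-0.546, 0.838, 0.004], [0.838, 0.546, -0.002], [-0.003, 0.002, -1.0]]
force: [0.6, -0.3, 0.3]
opening: 0.729
grasp_force: 0.0
```

>>> {"fn": "drive_tool", "kwargs": {"steps": [[30, 0, 0, 0, 0, 0, 0], [30, 0, 0, 0, 0, 0, 0], [30, 0, 0, 0, 0, 0, 0], [30, 0, 0, 0, 0, 0, 0], [30, 0, 0, 0, 0, 0, 0], [30, 0, 0, 0, 0, 0, 0]]}}

```text
time_s: 29.2
position: [0.535, -0.26, 0.013]
tcp_rot: [[-0.546, 0.838, 0.002], [0.838, 0.546, -0.0], [-0.001, 0.001, -1.0]]
force: [0.3, 0.5, 2.1]
opening: 0.438
grasp_force: 29.8
```

>>> {"fn": "drive_tool", "kwargs": {"steps": [[30, 0, 0, -0.05, 0, 0, 0], [30, 0, 0, -0.15, 0, 0, 0], [30, 0, 0, -0.3, 0, 0, 0], [30, 0, 0, -0.5, 0, 0, 0], [30, 0, 0, -0.6, 0, 0, 0], [30, 0, 0, -0.6, 0, 0, 0]]}}

```text
time_s: 29.8
position: [0.5362, -0.2608, 0.0872]
tcp_rot: [[-0.546, 0.837, 0.006], [0.837, 0.546, -0.003], [-0.005, 0.003, -1.0]]
force: [0.6, -0.6, -0.3]
opening: 0.437
grasp_force: 29.6
```

```bash
python3 - <<'E'
from h import *
s=read_state();print(s['position'],s['opening']*87,s['grasp_force']); print(plan((.547,.06,s['position'][2]),down(33)))
E
```

```text
[ 0.53624162 -0.26084479  0.08720917] 37.99498483364411 29.6021308604395
[2.19, 1.536, -0.007, 0.002, 0.004, 0.001]
```

>>> {"fn": "drive_tool", "kwargs": {"steps": [[30, 0.2, 0.14, 0, 0, 0, 0], [30, 0.45, 0.31, 0, 0, 0, 0], [30, 0.73, 0.51, 0, 0, 0, 0]]}}

```text
time_s: 30.1
position: [0.5376, -0.1526, 0.084]
tcp_rot: [[-0.544, 0.839, 0.001], [0.839, 0.544, 0.0], [0.0, 0.001, -1.0]]
force: [0.7, -0.1, -0.9]
opening: 0.437
grasp_force: 29.6
```

>>> {"fn": "drive_tool", "kwargs": {"steps": [[30, 0.25, 0.17, 0, 0, 0, 0], [30, 0.5, 0.34, 0, 0, 0, 0], [30, 0.73, 0.51, 0, 0, 0, 0]]}}

```text
time_s: 30.4
position: [0.5404, -0.0444, 0.084]
tcp_rot: [[-0.546, 0.838, -0.001], [0.838, 0.546, 0.001], [0.001, -0.0, -1.0]]
force: [0.0, -0.7, -0.5]
opening: 0.438
grasp_force: 29.6
```

>>> {"fn": "drive_tool", "kwargs": {"steps": [[30, 0.25, 0.17, 0, 0, 0, 0], [30, 0.5, 0.34, 0, 0, 0, 0], [30, 0.65, 0.46, 0, 0, 0, 0], [30, 0.73, 0.51, 0, 0, 0, 0], [30, 0.73, 0.51, 0, 0, 0, 0]]}}

```text
time_s: 30.9
position: [0.5442, 0.0617, 0.0842]
tcp_rot: [[-0.548, 0.836, 0.0], [0.836, 0.548, 0.0], [0.0, 0.0, -1.0]]
force: [-0.1, -0.6, -0.8]
opening: 0.441
grasp_force: 29.6
```

>>> {"fn": "drive_tool", "kwargs": {"steps": [[30, 0, 0, 0.1, 0, 0, 0], [30, 0, 0, 0.25, 0, 0, 0], [30, 0, 0, 0.4, 0, 0, 0], [30, 0, 0, 0.5, 0, 0, 0], [30, 0, 0, 0.53, 0, 0, 0], [30, 0, 0, 0.53, 0, 0, 0], [30, 0, 0, 0.53, 0, 0, 0]]}}

```text
time_s: 31.6
position: [0.5455, 0.0601, 0.0215]
tcp_rot: [[-0.546, 0.838, 0.002], [0.838, 0.546, -0.0], [-0.001, 0.002, -1.0]]
force: [0.3, 0.5, -0.5]
opening: 0.437
grasp_force: 29.6
```

>>> {"fn": "drive_tool", "kwargs": {"steps": [[30, 0, 0, 0.015, 0, 0, 0], [30, 0, 0, 0.03, 0, 0, 0], [30, 0, 0, 0.045, 0, 0, 0], [30, 0, 0, 0.045, 0, 0, 0], [30, 0, 0, 0.045, 0, 0, 0]]}}

```text
time_s: 32.1
position: [0.5451, 0.0606, 0.0159]
tcp_rot: [[-0.546, 0.837, 0.002], [0.837, 0.546, 0.0], [-0.001, 0.001, -1.0]]
force: [-0.1, 0.7, -0.8]
opening: 0.439
grasp_force: 29.6
```

>>> {"fn": "drive_tool", "kwargs": {"steps": [[30, 0, 0, 0.007, 0, 0, 0], [30, 0, 0, 0.012, 0, 0, 0], [30, 0, 0, 0.012, 0, 0, 0]]}}

```text
time_s: 32.4
position: [0.5453, 0.0606, 0.0152]
tcp_rot: [[-0.546, 0.837, 0.002], [0.837, 0.546, 0.0], [-0.001, 0.002, -1.0]]
force: [-1.0, -0.1, 5.0]
opening: 0.439
grasp_force: 30.0
```

>>> {"fn": "drive_tool", "kwargs": {"steps": [[80, 0, 0, 0, 0, 0, 0], [80, 0, 0, 0, 0, 0, 0], [80, 0, 0, 0, 0, 0, 0], [80, 0, 0, 0, 0, 0, 0], [80, 0, 0, 0, 0, 0, 0], [80, 0, 0, 0, 0, 0, 0]]}}

```text
time_s: 33.0
position: [0.5451, 0.0606, 0.0143]
tcp_rot: [[-0.546, 0.838, 0.001], [0.838, 0.546, 0.0], [-0.001, 0.001, -1.0]]
force: [-0.7, -0.1, -0.0]
opening: 0.879
grasp_force: 0.0
```

>>> {"fn": "drive_tool", "kwargs": {"steps": [[80, 0, 0, -0.15, 0, 0, 0], [80, 0, 0, -0.4, 0, 0, 0], [80, 0, 0, -0.7, 0, 0, 0], [80, 0, 0, -1, 0, 0, 0], [80, 0, 0, -1, 0, 0, 0]]}}

```text
time_s: 33.5
position: [0.5486, 0.0603, 0.1391]
tcp_rot: [[-0.546, 0.837, 0.012], [0.837, 0.547, -0.001], [-0.007, 0.01, -1.0]]
force: [0.2, 1.0, 0.0]
opening: 0.921
grasp_force: 0.0
```

>>> {"fn": "drive_tool", "kwargs": {"steps": [[80, 0, 0, -0.4, 0, 0, 0], [80, 0, 0, -0.7, 0, 0, 0], [80, 0, 0, -0.7, 0, 0, 0]]}}

```text
time_s: 33.8
position: [0.5482, 0.0603, 0.2228]
tcp_rot: [[-0.546, 0.837, 0.012], [0.837, 0.546, -0.001], [-0.007, 0.009, -1.0]]
force: [1.3, 0.1, -0.6]
opening: 0.92
grasp_force: 0.0
```

```bash
python3 - <<'E'
from h import *
c=cam('wrist'); W=cloud(c)
m=(W[...,2]>.082)&(W[...,2]<.11)&(abs(W[...,0]-.545)<.06)&(abs(W[...,1]-.06)<.06); q=W[m]; print(len(q),q.min(0) if len(q) else 0,q.max(0) if len(q) else 0)
print(read_state()['position'])
E
```

```text
646 [0.5285451  0.04627541 0.08207755] [0.56157625 0.07852924 0.09372709]
[0.54626918 0.06043952 0.22019621]
```

Salt stands upright on the tray at (0.545, 0.062). Now the mill.

>>> {"fn": "drive_tool", "kwargs": {"steps": [[80, -0.9, -0.58, 0, 0, 0, 0], [80, -0.9, -0.58, 0, 0, 0, 0], [80, -0.9, -0.58, 0, 0, 0, 0]]}}

```text
time_s: 34.15
position: [0.5442, -0.0703, 0.2161]
tcp_rot: [[-0.545, 0.838, -0.002], [0.838, 0.545, 0.0], [0.001, -0.002, -1.0]]
force: [0.9, 1.1, -0.5]
opening: 0.92
grasp_force: 0.0
```

>>> {"fn": "drive_tool", "kwargs": {"steps": [[80, -0.9, -0.58, 0, 0, 0, 0], [80, -0.9, -0.58, 0, 0, 0, 0], [80, -0.9, -0.58, 0, 0, 0, 0]]}}

```text
time_s: 34.45
position: [0.5449, -0.1996, 0.2158]
tcp_rot: [[-0.544, 0.839, -0.002], [0.839, 0.544, 0.001], [0.002, -0.001, -1.0]]
force: [-0.5, 0.1, -0.8]
opening: 0.924
grasp_force: 0.0
```

>>> {"fn": "drive_tool", "kwargs": {"steps": [[80, -0.9, -0.58, 0, 0, 0, 0], [80, -0.9, -0.58, 0, 0, 0, 0], [80, -0.9, -0.58, 0, 0, 0, 0]]}}

```text
time_s: 34.75
position: [0.5455, -0.3282, 0.2154]
tcp_rot: [[-0.544, 0.839, -0.001], [0.839, 0.544, 0.001], [0.002, -0.001, -1.0]]
force: [1.0, -0.8, 0.3]
opening: 0.915
grasp_force: 0.0
```

>>> {"fn": "drive_tool", "kwargs": {"steps": [[80, -0.9, -0.58, 0, 0, 0, 0], [80, -0.9, -0.58, 0, 0, 0, 0], [80, -0.9, -0.58, 0, 0, 0, 0], [80, -0.9, -0.58, 0, 0, 0, 0]]}}

```text
time_s: 35.15
position: [0.5457, -0.4575, 0.2145]
tcp_rot: [[-0.542, 0.84, -0.001], [0.84, 0.542, 0.001], [0.002, -0.0, -1.0]]
force: [-1.3, 1.2, -0.7]
opening: 0.917
grasp_force: 0.0
```

```bash
python3 - <<'E'
from h import *
np.set_printoptions(suppress=True,precision=4)
s=read_state();print(s['position'],s['joint_positions'])
for n in('wrist','top'):
    c=cam(n); W=cloud(c); d=np.hypot(W[...,0]-.547,W[...,1]+.455)<.045
    for a,b in((.125,.157),(.157,.18),(.03,.12)):
        q=W[d&(W[...,2]>a)&(W[...,2]<b)]
        if len(q): print(n,a,len(q),q.min(0),q.max(0),np.median(q,0))
    g=W[(W[...,2]>.16)&(np.hypot(W[...,0]-.547,W[...,1]+.455)<.2)&(W[...,2]<.3)]; 
    if n=='wrist' and len(g): print('tall',g.min(0),g.max(0))
E
```

```text
[ 0.5457 -0.4575  0.2145] [-48.9405  36.4783  66.9726  -0.0074  76.6526 -81.7862]
wrist 0.125 1398 [ 0.5254 -0.4794  0.1329] [ 0.5751 -0.4299  0.157 ] [ 0.5437 -0.4456  0.1508]
wrist 0.157 860 [ 0.5337 -0.4699  0.157 ] [ 0.565  -0.4387  0.1725] [ 0.5488 -0.4528  0.1589]
wrist 0.03 562 [ 0.5254 -0.4713  0.0319] [ 0.574  -0.4278  0.1199] [ 0.5393 -0.4366  0.0575]
tall [ 0.4961 -0.5889  0.16  ] [ 0.5907 -0.419   0.3   ]
top 0.125 165 [ 0.5238 -0.48    0.1261] [ 0.5719 -0.4325  0.1569] [ 0.5458 -0.4468  0.1494]
top 0.157 70 [ 0.5318 -0.4698  0.1571] [ 0.5645 -0.4396  0.1717] [ 0.5479 -0.4537  0.1594]
top 0.03 167 [ 0.523  -0.4699  0.0307] [ 0.5753 -0.4294  0.1193] [ 0.5461 -0.4398  0.0595]
```

>>> {"fn": "drive_tool", "kwargs": {"steps": [[87, 0, 0.035, 0.2, 0, 0, 0], [87, 0, 0.035, 0.45, 0, 0, 0], [87, 0, 0.035, 0.7, 0, 0, 0], [87, 0, 0.035, 0.9, 0, 0, 0], [87, 0, 0.035, 0.97, 0, 0, 0], [87, 0, 0.035, 0.97, 0, 0, 0]]}}

```text
time_s: 35.85
position: [0.5506, -0.4484, 0.0999]
tcp_rot: [[-0.548, 0.837, -0.002], [0.837, 0.548, 0.004], [0.004, 0.001, -1.0]]
force: [-0.5, 0.3, -0.0]
opening: 0.998
grasp_force: 0.0
```

>>> {"fn": "drive_tool", "kwargs": {"steps": [[35, 0, 0, 0, 0, 0, 0], [35, 0, 0, 0, 0, 0, 0], [35, 0, 0, 0, 0, 0, 0], [35, 0, 0, 0, 0, 0, 0], [35, 0, 0, 0, 0, 0, 0], [35, 0, 0, 0, 0, 0, 0], [35, 0, 0, 0, 0, 0, 0], [35, 0, 0, 0, 0, 0, 0]]}}

```text
time_s: 36.65
position: [0.5513, -0.4516, 0.1024]
tcp_rot: [[-0.546, 0.838, 0.002], [0.838, 0.546, -0.001], [-0.002, 0.001, -1.0]]
force: [-1.1, -0.6, 1.3]
opening: 0.542
grasp_force: 30.0
```

>>> {"fn": "drive_tool", "kwargs": {"steps": [[35, 0, 0, -0.04, 0, 0, 0], [35, 0, 0, -0.1, 0, 0, 0], [35, 0, 0, -0.2, 0, 0, 0], [35, 0, 0, -0.35, 0, 0, 0], [35, 0, 0, -0.5, 0, 0, 0], [35, 0, 0, -0.55, 0, 0, 0], [35, 0, 0, -0.55, 0, 0, 0]]}}

```text
time_s: 37.35
position: [0.5519, -0.4517, 0.1698]
tcp_rot: [[-0.546, 0.837, 0.004], [0.837, 0.546, -0.002], [-0.004, 0.002, -1.0]]
force: [-0.2, -1.2, -2.3]
opening: 0.54
grasp_force: 30.0
```

```bash
python3 - <<'E'
from h import *
s=read_state();print(s['position'],s['opening']*87,s['grasp_force'],s['force'],s['moment']); print(plan((.547,-.065,s['position'][2]),down(33)))
E
```

```text
[ 0.55192776 -0.45173292  0.16984969] 46.97354964182483 29.99964519403875 [-0.19772144 -1.2068719  -2.30214355] [0.02737762 0.02406023 0.02478399]
[2.722, 1.727, -0.008, 0.001, 0.003, 0.001]
```

>>> {"fn": "drive_tool", "kwargs": {"steps": [[35, 0.15, 0.1, 0, 0, 0, 0], [35, 0.4, 0.25, 0, 0, 0, 0], [35, 0.65, 0.41, 0, 0, 0, 0], [35, 0.91, 0.58, 0, 0, 0, 0]]}}

```text
time_s: 37.75
position: [0.5489, -0.3201, 0.1668]
tcp_rot: [[-0.546, 0.838, -0.0], [0.838, 0.546, 0.002], [0.001, 0.001, -1.0]]
force: [0.3, -0.0, -2.3]
opening: 0.542
grasp_force: 30.0
```

>>> {"fn": "drive_tool", "kwargs": {"steps": [[35, 0.25, 0.16, 0, 0, 0, 0], [35, 0.5, 0.32, 0, 0, 0, 0], [35, 0.75, 0.48, 0, 0, 0, 0], [35, 0.91, 0.58, 0, 0, 0, 0]]}}

```text
time_s: 38.15
position: [0.5471, -0.1888, 0.167]
tcp_rot: [[-0.547, 0.837, -0.001], [0.837, 0.547, 0.003], [0.003, 0.0, -1.0]]
force: [-0.1, -0.3, -1.6]
opening: 0.54
grasp_force: 30.0
```

>>> {"fn": "drive_tool", "kwargs": {"steps": [[35, 0.25, 0.16, 0, 0, 0, 0], [35, 0.5, 0.32, 0, 0, 0, 0], [35, 0.7, 0.44, 0, 0, 0, 0], [35, 0.85, 0.54, 0, 0, 0, 0], [35, 0.91, 0.58, 0, 0, 0, 0], [35, 0.91, 0.58, 0, 0, 0, 0]]}}

```text
time_s: 38.75
position: [0.5467, -0.0617, 0.1676]
tcp_rot: [[-0.548, 0.836, 0.0], [0.836, 0.548, 0.0], [0.0, 0.0, -1.0]]
force: [0.2, 0.6, -2.3]
opening: 0.541
grasp_force: 30.0
```

>>> {"fn": "drive_tool", "kwargs": {"steps": [[35, 0, 0, 0.1, 0, 0, 0], [35, 0, 0, 0.2, 0, 0, 0], [35, 0, 0, 0.3, 0, 0, 0], [35, 0, 0, 0.4, 0, 0, 0], [35, 0, 0, 0.46, 0, 0, 0], [35, 0, 0, 0.46, 0, 0, 0], [35, 0, 0, 0.46, 0, 0, 0]]}}

```text
time_s: 39.45
position: [0.5473, -0.0628, 0.1126]
tcp_rot: [[-0.546, 0.838, 0.001], [0.838, 0.546, 0.0], [-0.001, 0.001, -1.0]]
force: [0.4, 0.0, -2.1]
opening: 0.539
grasp_force: 30.0
```

>>> {"fn": "drive_tool", "kwargs": {"steps": [[35, 0, 0, 0.015, 0, 0, 0], [35, 0, 0, 0.03, 0, 0, 0], [35, 0, 0, 0.045, 0, 0, 0], [35, 0, 0, 0.05, 0, 0, 0], [35, 0, 0, 0.05, 0, 0, 0]]}}

```text
time_s: 39.95
position: [0.5472, -0.0626, 0.1068]
tcp_rot: [[-0.546, 0.838, 0.001], [0.838, 0.546, 0.0], [-0.001, 0.001, -1.0]]
force: [0.0, 0.1, -2.8]
opening: 0.539
grasp_force: 30.0
```

>>> {"fn": "drive_tool", "kwargs": {"steps": [[35, 0, 0, 0.008, 0, 0, 0], [35, 0, 0, 0.014, 0, 0, 0], [35, 0, 0, 0.014, 0, 0, 0]]}}

```text
time_s: 40.25
position: [0.5471, -0.0626, 0.105]
tcp_rot: [[-0.546, 0.838, 0.001], [0.838, 0.546, 0.0], [-0.001, 0.001, -1.0]]
force: [1.4, 0.4, -2.9]
opening: 0.542
grasp_force: 30.0
```

>>> {"fn": "drive_tool", "kwargs": {"steps": [[35, 0, 0, 0.008, 0, 0, 0], [35, 0, 0, 0.008, 0, 0, 0]]}}

```text
time_s: 40.45
position: [0.5475, -0.0629, 0.1045]
tcp_rot: [[-0.546, 0.837, 0.002], [0.837, 0.546, -0.0], [-0.002, 0.002, -1.0]]
force: [-1.3, -0.8, 0.2]
opening: 0.544
grasp_force: 30.0
```

>>> {"fn": "drive_tool", "kwargs": {"steps": [[35, 0, 0, 0.006, 0, 0, 0], [35, 0, 0, 0.006, 0, 0, 0]]}}

```text
time_s: 40.65
position: [0.5478, -0.0632, 0.1044]
tcp_rot: [[-0.547, 0.837, 0.003], [0.837, 0.547, -0.001], [-0.003, 0.002, -1.0]]
force: [-0.3, -2.1, 5.2]
opening: 0.542
grasp_force: 30.0
```

Contact is felt, so I'll release and rise.

>>> {"fn": "drive_tool", "kwargs": {"steps": [[87, 0, 0, 0, 0, 0, 0], [87, 0, 0, 0, 0, 0, 0], [87, 0, 0, 0, 0, 0, 0], [87, 0, 0, 0, 0, 0, 0], [87, 0, 0, 0, 0, 0, 0], [87, 0, 0, 0, 0, 0, 0]]}}

```text
time_s: 41.25
position: [0.5472, -0.0626, 0.1033]
tcp_rot: [[-0.546, 0.838, 0.001], [0.838, 0.546, 0.0], [-0.001, 0.001, -1.0]]
force: [-0.7, 0.2, 0.0]
opening: 0.966
grasp_force: 0.0
```

>>> {"fn": "drive_tool", "kwargs": {"steps": [[87, 0, 0, -0.15, 0, 0, 0], [87, 0, 0, -0.4, 0, 0, 0], [87, 0, 0, -0.7, 0, 0, 0], [87, 0, 0, -1, 0, 0, 0], [87, 0, 0, -1, 0, 0, 0], [87, 0, 0, -1, 0, 0, 0]]}}

```text
time_s: 41.85
position: [0.5473, -0.0627, 0.2241]
tcp_rot: [[-0.546, 0.838, 0.003], [0.838, 0.546, -0.0], [-0.002, 0.002, -1.0]]
force: [0.1, 0.2, 0.4]
opening: 1.003
grasp_force: 0.0
```

```bash
python3 - <<'E'
from h import *
np.set_printoptions(suppress=True,precision=4)
s=read_state();print(s['position'],s['time_s'])
c=cam('wrist'); W=cloud(c)
for n,p,a,b in(('mill',(.547,-.065),.125,.157),('mill',(.547,-.065),.157,.18),('salt',(.545,.062),.082,.1)):
    q=W[(np.hypot(W[...,0]-p[0],W[...,1]-p[1])<.05)&(W[...,2]>a)&(W[...,2]<b)]; print(n,len(q),(q.min(0)+q.max(0))/2 if len(q) else 0,q.max(0) if len(q) else 0)
q=W[(W[...,2]>.011)&(W[...,2]<.03)&(W[...,0]>.6)&(W[...,0]<.7)&(abs(W[...,1])<.1)]; print('far rim',np.polyfit(q[:,1],q[:,0],1))
# tea light tops: floor-free check behind the row
m=(W[...,2]>.0105)&(W[...,2]<.02)&(W[...,0]>.445)&(W[...,0]<.61)&(abs(W[...,1])<.15); print('raised behind row',m.sum())
E
```

```text
[ 0.5473 -0.0627  0.2241] 41.85
mill 1068 [ 0.546  -0.0652  0.1411] [ 0.5705 -0.0408  0.157 ]
mill 1074 [ 0.5455 -0.0655  0.1659] [ 0.5628 -0.0483  0.1749]
salt 812 [0.544  0.0614 0.0879] [0.5603 0.078  0.0937]
far rim [-0.0582  0.6414]
raised behind row 168
```

```bash
python3 - <<'E'
from h import *
for n in('wrist','scene','top'):
    c=cam(n); W=cloud(c); e=np.array([.9983,.058]); far=np.array([.6405,0])
    ty=-.1215+(far-W[...,:2])@e; tx=W[...,1]+.058*(W[...,0]-.518)*-1
    m=(W[...,2]>.0105)&(W[...,2]<.02)&(ty<.068)&(ty>-.105)&(abs(W[...,1])<.155)
    for p in((.547,-.065),(.545,.062)): m&=np.hypot(W[...,0]-p[0],W[...,1]-p[1])>.04
    print(n,m.sum(),W[m][:3].round(3).tolist())
    k=(W[...,2]>.011)&(W[...,2]<.0195)&(ty<.113)&(ty>.05)&(abs(W[...,1])<.15); print(k.sum(),np.percentile(ty[k],[2,50,98]) if k.sum() else 0)
E
```

```text
wrist 2 [[0.633, -0.152, 0.011], [0.632, -0.154, 0.013]]
1727 [0.07818348 0.09497449 0.1123162 ]
scene 0 []
97 [0.07548396 0.08348494 0.11204788]
top 0 []
102 [0.08123529 0.09574128 0.11079861]
```

The row is intact at tray y 0.077–0.113, and nothing stands behind it except the shaker and the mill. I'll hand it in.

```bash
python3 -c "
from rig import order
print(order.hand_in())"
```

```text
the job is handed in; nothing more can be done
None
```

I handed the job in at about 42 s; no verdict came back, but my last camera check had all six tea lights in one row against the near rim, with the salt shaker and pepper mill upright on the tray behind them.

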